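# Turn gasketed covers over on the ramp, lay them on the vacuum bed and pump it down

### The arm

A 6-joint arm with a two-finger parallel gripper is mounted at the origin on the work surface. World frame = base frame: x ahead of the robot, y to its left, z up, the work surface at z = 0. Lengths are in m, angles in rad, forces in N, time in s.
With the tool pointing down it reaches from about 0.35 to 0.875 m from the base axis. Payload 4.2 kg.
Tool frame: the origin (TCP) lies on the centre line of the jaws, within the pads' length; the fingertips stand 19 mm ahead of it and the grasp point (between the pads) is the TCP (env.tip_extent is the distance from the TCP to the fingertips, in m); z points along the fingers, y is the direction in which the jaws open and shut (so a half turn about z gives the same grasp; the last joint's range is limited). The gripper opens to 87 mm and grips with 3 to 60 N. Pads are 19 mm wide; open, the fingers measure 117 mm over their backs; the gripper's body (75 mm by 190 mm) begins 51 mm behind the grasp point.
Start: joints at [-1.018, 0.385, 0.008, 0, -1.194, -0.259], TCP at [0.181, -0.598, 0.214] pointing down, gripper open.
Joint ranges: [-3.14, 3.14], [-1.21, 2.06], [-1.07, 1.41], [-3.16, 2.05], [-2.99, -0.16], [-3.1, 3.1]. Speed limits (rad/s): [2.79, 2.79, 3.14, 3.14, 3.14, 3.14].

### API

Orientations are given as a unit quaternion [x, y, z, w].
In Python, from workcell import env gives the robot as it stands. The module is installed in compiled form; this text tells all that it offers.
- The arm moves only by the shell command python3 -m handwheel 'ROWS' [FORCE]. ROWS is JSON, a list of rows, each an object of numbers: "tx", "ty", "tz": the shift along the tool's x, y, z in m; "ax", "ay", "az": the turn, a rotation vector about the tool's x, y, z in rad; "claw": the finger opening in m, from 0 to 0.087. In form: [{"tx": .., "ty": .., "tz": .., "ax": .., "ay": .., "az": .., "claw": ..}, ...]. A call has 1 to 20 rows; each row is the pose to reach, as a shift and turn from the pose commanded when the call began, along the tool's axes at that moment; what a row does not reach only later rows make up. A row lasts 1/8 s, in which the tool goes at most 62.5 mm and 10.7 degrees, less where a joint would pass 70% of its speed; a pose out of reach is approached as far as the arm can. A call with a gripper value outside its range is refused whole. The fingers move at their own pace and stop on an object; FORCE is the grip in N (left out, the last holds). Time passes only in rows, so rows that repeat a pose let the fingers close. It gives the time, the measured TCP pose, the force and the opening at its end, in the units of the state.
- env.observe(): the state, without advancing time (a new reading comes with each control period).
- env.capture(name): name is "scene" or "side" or "wrist"; returns a dict with "pixels" (480x640x3 uint8, blue, green, red), "camera_matrix" (3x3 intrinsics, pixels), "k1" (the pictures are not rectified: a ray, as slopes to the right and down, at radius r is drawn at 1 + k1 r^2 times it, then the intrinsics apply), "pose" (4x4, takes a point from camera to world coordinates). Camera axes: x right, y down, z forward; pixel columns grow to the right and rows downward; lengths in m; the calibration is good to about 2 mm. A picture is of the moment at which its call begins. There is no depth.
- env.sign_off(): hands the job in, once; it reports no verdict.
The state is a dict: "clock": time; "joint_pos": joint angles; "qd": joint speeds; "effort": joint torques, N m; "eef_pos": TCP position; "ee_rot": TCP orientation; "force": force on the tool from outside, world axes, zero at the start; "moment": the same for the moment, N m; "finger_gap": opening from 0.0 (shut) to 1.0 (fully open).
Only numpy, scipy, OpenCV 4.12 (cv2) and the standard library are available. Lean on these libraries where they do the work, as an engineer would, in place of code of your own. Each camera call takes 0.05 s, during which the arm holds its last target. There are 200 camera calls.

### The job

The aluminium covers on the cork board lie gasket side up: use the turning ramp to roll them over, letting a cover go so that it drops across the ramp's top edge and falls upside down onto the mat, and lay every cover flat and squarely on a seat of its own on the grey vacuum bed, gasket down. When all the covers are on the bed, pump the lever beside it through three full strokes, all the way down and right back up each time. Leave the covers in place on their seats and don't disturb the solder spool, the screwdriver or the jar.

Things in the scene. Friction and masses are not known exactly. Their poses are not given: they have to be found in the camera images.
- cover_a_mid (a point): small rectangular aluminium cover plate A, 60 x 42 x 6 mm, 40 g; point at its centre (3 mm from either face). Its x axis runs along the 60 mm length, y along the 42 mm width, z points out of the face that carries the black rubber gasket frame (the other face is plain bare metal). Lies gasket up (z up) on the cork board at the start; None if absent. All covers are alike
- cover_b_mid (a point): small rectangular aluminium cover plate B, 60 x 42 x 6 mm, 40 g; point at its centre (3 mm from either face). Its x axis runs along the 60 mm length, y along the 42 mm width, z points out of the face that carries the black rubber gasket frame (the other face is plain bare metal). Lies gasket up (z up) on the cork board at the start; None if absent. All covers are alike
- cover_c_mid (a point): small rectangular aluminium cover plate C, 60 x 42 x 6 mm, 40 g; point at its centre (3 mm from either face). Its x axis runs along the 60 mm length, y along the 42 mm width, z points out of the face that carries the black rubber gasket frame (the other face is plain bare metal). Lies gasket up (z up) on the cork board at the start; None if absent. All covers are alike
- cover_d_mid (a point): small rectangular aluminium cover plate D, 60 x 42 x 6 mm, 40 g; point at its centre (3 mm from either face). Its x axis runs along the 60 mm length, y along the 42 mm width, z points out of the face that carries the black rubber gasket frame (the other face is plain bare metal). Lies gasket up (z up) on the cork board at the start; None if absent. All covers are alike
- turner_edge (a point): middle of the top edge of the turning ramp (bent aluminium sheet), 65 mm above the bench; the edge is 140 mm long along this point's y. To -x a smooth slope falls at 50 degrees; to +x is a sheer face down to the base. A cover let go level about 30 mm above the edge, long side along x, centre 5 to 16 mm beyond the edge to +x, tips over it and lands upside down on the mat
- turner_mat (a point): point on the landing mat (grey, flat, on the ramp's dark steel base), 4 mm above the bench and 50 mm from the ramp's sheer face, axes as at the edge. Base and mat reach 155 mm from the sheer face to +x and 70 mm to either side. Turned covers come to rest with centres about 30 to 70 mm from the sheer face; one let go with its centre behind the edge slides down the slope unturned
- seat_1 (a point): centre of the near right one (as the robot sees them) of the four like rectangular seats (black outline 60 x 42 mm, suction port that shuts itself when unused) on the flat top of the grey vacuum bed, 25 mm above the bench. x runs along the seats' long side; seats are 75 mm apart in x, 95 mm in y; bed top 200 x 190 mm. A cover lies on it lengthwise along x, either way round
- seat_2 (a point): centre of the near left one (as the robot sees them) of the four like rectangular seats (black outline 60 x 42 mm, suction port that shuts itself when unused) on the flat top of the grey vacuum bed, 25 mm above the bench. x runs along the seats' long side; seats are 75 mm apart in x, 95 mm in y; bed top 200 x 190 mm. A cover lies on it lengthwise along x, either way round
- seat_3 (a point): centre of the far right one (as the robot sees them) of the four like rectangular seats (black outline 60 x 42 mm, suction port that shuts itself when unused) on the flat top of the grey vacuum bed, 25 mm above the bench. x runs along the seats' long side; seats are 75 mm apart in x, 95 mm in y; bed top 200 x 190 mm. A cover lies on it lengthwise along x, either way round
- seat_4 (a point): centre of the far left one (as the robot sees them) of the four like rectangular seats (black outline 60 x 42 mm, suction port that shuts itself when unused) on the flat top of the grey vacuum bed, 25 mm above the bench. x runs along the seats' long side; seats are 75 mm apart in x, 95 mm in y; bed top 200 x 190 mm. A cover lies on it lengthwise along x, either way round
- pump_lever (a joint): angle of the sprung lever of the hand vacuum pump beside the bed: 0 = up at rest (arm sloping up at 0.5 rad above level), 0.7 = fully down at its stop; it grows as the lever is pushed down. The spring brings it back up by itself when let go; pushing it down at the grip takes about 3 N at first and 8 N at the stop
- pump_grip (a point): middle of the lever's black crossbar grip (a round bar 20 mm thick, 100 mm long, lying along the bed's y axis), at the end of a 150 mm arm; moves with the lever
- pump_hinge (a point): the lever's hinge axis (along its y axis), fixed, 100 mm above the bench, its x and y axes those of the bed; the arm reaches from here to -x. The pump's body stands around and beyond it on the +x side, up to 117 mm high
- solder_spool: bystander: spool of solder wire standing upright, 56 mm across, 44 mm high, origin under its centre
- screwdriver: bystander: orange-handled screwdriver lying on the bench, origin at its middle underside
- jar: bystander: small amber jar, 52 mm across, 60 mm high, origin under its centre
Not all that is in view belongs to the job. What is shaped like the part that bears cover_c_mid but yellow is not meant.

How it is judged:
By the outcome, as a careful person would: the job done as asked, in the order asked, and still so for the second after the job is handed in, with the robot touching nothing.
Of cover_a, cover_b, cover_c, cover_d only 3 to 4 are there at a start; the rules pass over those that are not, and their reading is None.
At some moment in a run one of cover_a, cover_b, cover_c, cover_d may be knocked a few centimetres aside while the robot is not near it.
Once in a run the grip may slacken for a moment while it holds something.
It also fails if it takes over 210 s, if anything falls off the work surface, if the arm or the gripper's body presses on something with over 40 N, if the wrist force passes 120 N, or if a joint passes its speed limit or range.

## Working session

There is one attempt and no reset: what is moved stays moved. The work goes in short steps, Python scripts to look and compute and a shell command to move; the robot and the scene stay as the last step left them, time stands still between calls to the robot, and variables do not carry over. Pictures are saved under pics/ and viewed, about 12 in all and at most 16, crops included, and the job is handed in when it is done.

```bash
mkdir -p pics; cat > h.py <<'E'
import numpy as np, cv2
from workcell import env
from scipy.spatial.transform import Rotation as R
def cap(n):
    c=env.capture(n); return c
def rays(c,px):
    K=np.array(c["camera_matrix"]);k=c["k1"];px=np.atleast_2d(px).astype(float)
    d=cv2.undistortPoints(px.reshape(-1,1,2),K,np.array([k,0,0,0.])).reshape(-1,2)
    P=np.array(c["pose"]);v=np.c_[d,np.ones(len(d))]@P[:3,:3].T
    return P[:3,3],v
def onz(c,px,z):
    o,v=rays(c,px);return o+v*((z-o[2])/v[:,2])[:,None]
def proj(c,p):
    K=np.array(c["camera_matrix"]);P=np.linalg.inv(np.array(c["pose"]));p=np.atleast_2d(p)
    q=p@P[:3,:3].T+P[:3,3];return cv2.projectPoints(q,np.zeros(3),np.zeros(3),K,np.array([c["k1"],0,0,0.]))[0].reshape(-1,2)
def save(c,f,crop=None,s=1):
    im=c["pixels"]
    if crop: x0,y0,x1,y1=crop; im=im[y0:y1,x0:x1]
    cv2.imwrite("pics/"+f,cv2.resize(im,None,fx=s,fy=s,interpolation=cv2.INTER_CUBIC))
E
python3 - <<'E'
from h import *
import pickle
for n in("scene","side","wrist"):
    c=cap(n);save(c,n+"0.png");pickle.dump(c,open(n+"0.pkl","wb"));print(n,np.round(c["pose"],3).tolist(),np.round(c["camera_matrix"],1).tolist(),c["k1"])
s=env.observe();print({k:np.round(v,3).tolist() for k,v in s.items()},env.tip_extent)
E
```

```text
scene [[0.58, 0.432, -0.69, 1.325], [0.814, -0.331, 0.477, -0.554], [-0.022, -0.839, -0.544, 0.734], [0.0, 0.0, 0.0, 1.0]] [[494.3, 0.0, 317.3], [0.0, 494.3, 233.9], [0.0, 0.0, 1.0]] -0.02584622733525044
side [[-0.999, -0.019, 0.048, 0.486], [-0.05, 0.557, -0.829, 1.075], [-0.011, -0.83, -0.557, 0.863], [0.0, 0.0, 0.0, 1.0]] [[576.4, 0.0, 325.7], [0.0, 576.4, 231.2], [0.0, 0.0, 1.0]] -0.1694603209547686
wrist [[-0.29, 0.924, 0.25, 0.113], [0.957, 0.28, 0.078, -0.618], [0.002, 0.262, -0.965, 0.384], [0.0, 0.0, 0.0, 1.0]] [[432.5, 0.0, 319.2], [0.0, 432.5, 237.0], [0.0, 0.0, 1.0]] -0.09216696984334029
{'clock': 0.15, 'joint_pos': [-1.018, 0.385, 0.007, -0.0, -1.194, -0.259], 'qd': [0.001, -0.002, 0.004, 0.001, 0.0, -0.002], 'effort': [-0.001, -39.105, 18.759, 4.222, 0.012, -0.0], 'eef_pos': [0.181, -0.598, 0.214], 'ee_rot': [-0.146, 0.989, 0.001, -0.0], 'force': [-0.669, -0.373, 0.404], 'moment': [0.055, 0.004, -0.042], 'finger_gap': 0.994} 0.019
```

View pics/scene0.png

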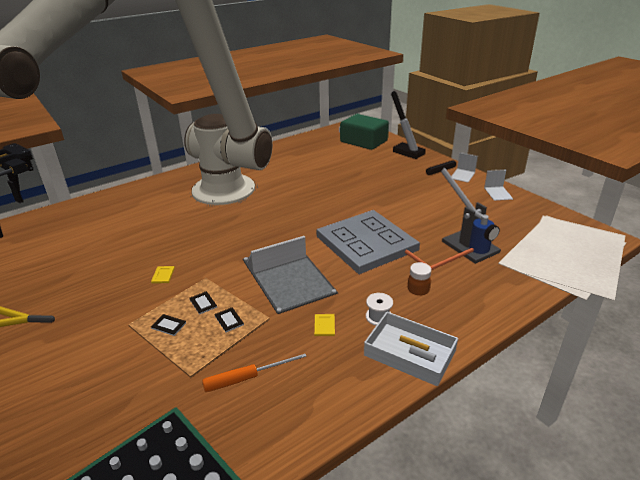

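View pics/side0.png

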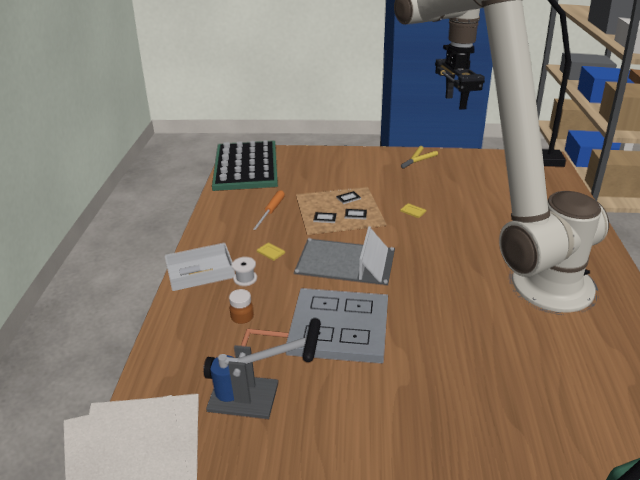

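The scene shows three covers on the cork, at (168,324), (203,301) and (229,319). The yellow lookalikes to avoid are at (163,273) and (325,323). The ramp is at (290,270), the bed at (367,240) and the lever grip at (441,167). The side view agrees. Next I'll zoom in on both.

```bash
python3 - <<'E'
from h import *
import pickle
s=pickle.load(open("scene0.pkl","rb"));d=pickle.load(open("side0.pkl","rb"))
save(s,"zs.png",(120,200,420,380),2.66);save(d,"zd.png",(270,170,430,370),3)
E
```

```text
(no output)
```

View pics/zs.png

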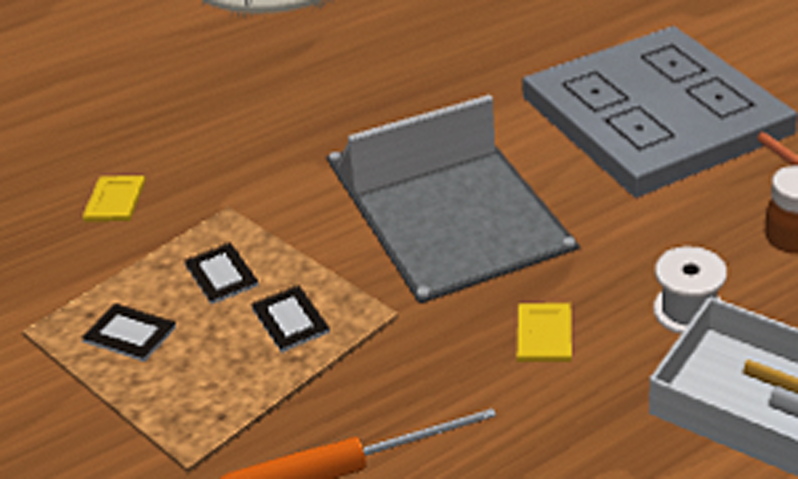

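View pics/zd.png

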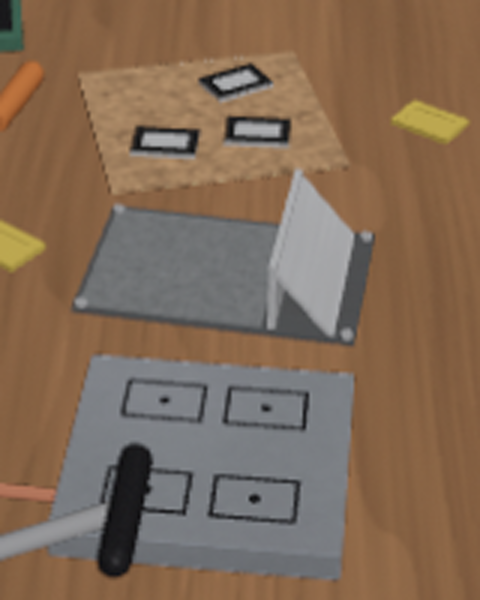

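```bash
python3 - <<'E'
from h import *
import pickle
s=pickle.load(open("scene0.pkl","rb"));d=pickle.load(open("side0.pkl","rb"))
S=lambda *p:np.array(p)/2.66+[120,200]
D=lambda *p:np.array(p)/3+[270,170]
def tri(a,b):
    o1,v1=rays(s,a);o2,v2=rays(d,b);out=[]
    for x,y in zip(v1,v2):
        t=np.linalg.lstsq(np.c_[x,-y],o2-o1,rcond=None)[0];out.append((o1+t[0]*x+o2+t[1]*y)/2)
    return np.array(out)
np.set_printoptions(precision=4,suppress=True)
print("ports s",onz(s,S((595,91),(672,63),(639,127),(719,97)),.025))
print("ports d",onz(d,D((266,408),(255,498),(165,400),(147,489)),.025))
print("edge tri",tri(S((349,137),(492,97)),D((298,172),(273,268))))
print("edge s",onz(s,S((349,137),(492,97)),.065),"d",onz(d,D((298,172),(273,268)),.065))
print("base s",onz(s,S((420,298),(577,245)),.004),"d",onz(d,D((115,207),(75,308)),.004))
print("grip",tri(np.array([(428,172),(455,162)]),D((136,450),(115,570))))
print("hinge",tri(np.array([(478,210)]),np.array([(243,358)])))
print("covers s",onz(s,S((129,331),(221,271),(291,317)),.008),"d",onz(d,D((236,81),(258,130),(165,140)),.008))
print("cork s",onz(s,S((24,331),(228,210),(397,315),(188,468)),.002))
print("bed s",onz(s,S((523,78),(674,27),(637,178),(797,115)),.025))
print("spool,jar,sd",onz(s,[(380,300),(421,272)],.04),onz(s,S((362,455),(492,412)),.01))
E
```

```text
ports s [[0.4687 0.1221 0.025 ]
 [0.4751 0.2166 0.025 ]
 [0.5432 0.1166 0.025 ]
 [0.5508 0.2116 0.025 ]]
ports d [[0.4711 0.1197 0.025 ]
 [0.4782 0.2136 0.025 ]
 [0.5452 0.1135 0.025 ]
 [0.5529 0.2075 0.025 ]]
edge tri [[ 0.4449 -0.136   0.0645]
 [ 0.467   0.0018  0.0649]]
edge s [[ 0.4431 -0.1363  0.065 ]
 [ 0.4669  0.0018  0.065 ]] d [[ 0.4461 -0.1331  0.065 ]
 [ 0.467   0.002   0.065 ]]
base s [[ 0.6021 -0.1648  0.004 ]
 [ 0.6259 -0.0204  0.004 ]] d [[ 0.6035 -0.1646  0.004 ]
 [ 0.6251 -0.0203  0.004 ]]
grip [[0.5497 0.3303 0.1744]
 [0.5543 0.4272 0.1762]]
hinge [[0.6821 0.3705 0.1112]]
covers s [[ 0.4994 -0.375   0.008 ]
 [ 0.4761 -0.2843  0.008 ]
 [ 0.5628 -0.2625  0.008 ]] d [[ 0.5014 -0.3782  0.008 ]
 [ 0.4795 -0.2891  0.008 ]
 [ 0.565  -0.2688  0.008 ]]
cork s [[ 0.4412 -0.4429  0.002 ]
 [ 0.3949 -0.2414  0.002 ]
 [ 0.6063 -0.1895  0.002 ]
 [ 0.6542 -0.3923  0.002 ]]
bed s [[0.4058 0.0794 0.025 ]
 [0.4213 0.2659 0.025 ]
 [0.6042 0.0638 0.025 ]
 [0.6191 0.2493 0.025 ]]
spool,jar,sd [[0.7365 0.0106 0.04  ]
 [0.7195 0.1504 0.04  ]] [[ 0.7246 -0.2884  0.01  ]
 [ 0.746  -0.1909  0.01  ]]
```

```bash
cat >> h.py <<'E'
np.set_printoptions(precision=4,suppress=True)
def tgt(*targets):
    "targets (x,y,z,yawdeg of tool y from world y) -> one row each, from present pose"
    s=env.observe();p=np.array(s["eef_pos"]);r=R.from_quat(s["ee_rot"])
    ty=r.apply([0,1,0]);print("t",round(float(s["clock"]),2),"p",p,"yaw",round(np.degrees(np.arctan2(-ty[0],ty[1])),2),"down",r.apply([0,0,1]),"F",np.round(s["force"],1),"gap",round(.087*float(s["finger_gap"]),4))
    for x,y,z,w in targets:
        a=np.radians(w);c,n=np.cos(a),np.sin(a)
        M=R.from_matrix(np.array([[-c,-n,0],[-n,c,0],[0,0,-1]]).T.T)
        M=R.from_matrix(np.column_stack([[-c,-n,0],[-n,c,0],[0,0,-1]]))
        print(" T",np.round(r.inv().apply(np.array([x,y,z])-p),4),"A",np.round((r.inv()*M).as_rotvec(),4))
E
python3 -c "
from h import *
tgt((.45,-.30,.25,-9))"
```

```text
t 0.15 p [ 0.1809 -0.5978  0.2136] yaw 16.83 down [-0.0006  0.0016 -1.    ] F [-0.7 -0.4  0.4] gap 0.0865
 T [-0.3438  0.2072 -0.0361] A [ 0.0017 -0.0005  0.4508]
```

```bash
python3 -m handwheel '[{"tx":-0.3438,"ty":0.2072,"tz":-0.0361,"ax":0.0017,"ay":-0.0005,"az":0.4508,"claw":0.087},{"tx":-0.3438,"ty":0.2072,"tz":-0.0361,"ax":0.0017,"ay":-0.0005,"az":0.4508,"claw":0.087},{"tx":-0.3438,"ty":0.2072,"tz":-0.0361,"ax":0.0017,"ay":-0.0005,"az":0.4508,"claw":0.087},{"tx":-0.3438,"ty":0.2072,"tz":-0.0361,"ax":0.0017,"ay":-0.0005,"az":0.4508,"claw":0.087},{"tx":-0.3438,"ty":0.2072,"tz":-0.0361,"ax":0.0017,"ay":-0.0005,"az":0.4508,"claw":0.087},{"tx":-0.3438,"ty":0.2072,"tz":-0.0361,"ax":0.0017,"ay":-0.0005,"az":0.4508,"claw":0.087},{"tx":-0.3438,"ty":0.2072,"tz":-0.0361,"ax":0.0017,"ay":-0.0005,"az":0.4508,"claw":0.087},{"tx":-0.3438,"ty":0.2072,"tz":-0.0361,"ax":0.0017,"ay":-0.0005,"az":0.4508,"claw":0.087},{"tx":-0.3438,"ty":0.2072,"tz":-0.0361,"ax":0.0017,"ay":-0.0005,"az":0.4508,"claw":0.087},{"tx":-0.3438,"ty":0.2072,"tz":-0.0361,"ax":0.0017,"ay":-0.0005,"az":0.4508,"claw":0.087}]' 20
python3 - <<'E'
from h import *
import pickle
tgt()
c=cap("wrist");pickle.dump(c,open("w1.pkl","wb"));save(c,"w1.png");print(np.round(c["pose"],3).tolist())
E
```

```text
clock: 1.4
eef_pos: [0.4492, -0.301, 0.2503]
ee_rot: [0.079, 0.997, -0.001, 0.0]
force: [0.2, -0.2, 0.0]
finger_gap: 0.996
t 1.4 p [ 0.4492 -0.301   0.2503] yaw -9.09 down [-0.     -0.0014 -1.    ] F [ 0.2 -0.2  0. ] gap 0.0866
[[0.157, 0.953, 0.259, 0.379], [0.988, -0.151, -0.042, -0.289], [-0.001, 0.262, -0.965, 0.421], [0.0, 0.0, 0.0, 1.0]]
```

View pics/w1.png

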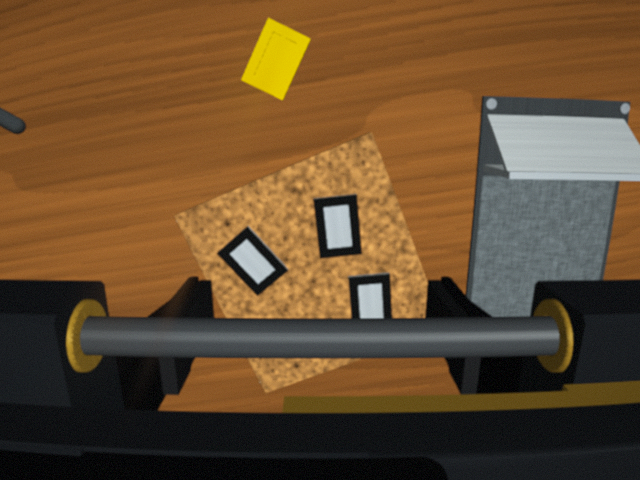

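The wrist view shows the covers at (337,226), (252,261) and (371,300, partly hidden), the yellow decoy at (275,58), and the ramp at right. I'll fit the cover outlines.

```bash
cat >> h.py <<'E'
def fit(c,seed,z,mask):
    "rectangle of the mask blob (holes filled) nearest the seed, on plane z"
    cs,_=cv2.findContours(mask.astype(np.uint8),cv2.RETR_EXTERNAL,cv2.CHAIN_APPROX_NONE)
    cs=[k for k in cs if cv2.contourArea(k)>60]
    k=max(cs,key=lambda k:cv2.pointPolygonTest(k,tuple(map(float,seed)),True))
    P=onz(c,k.reshape(-1,2),z)[:,:2]
    (x,y),(w,h),a=cv2.minAreaRect((P*1000).astype(np.float32))
    if w<h: w,h,a=h,w,a+90
    a=(a+90)%180-90
    return np.array([x/1000,y/1000]),(round(w,1),round(h,1)),round(a,1)
def dark(c,t=60): return cv2.cvtColor(c["pixels"],cv2.COLOR_BGR2HSV)[...,2]<t
E
python3 - <<'E'
from h import *
import pickle
w=pickle.load(open("w1.pkl","rb"))
for n,px in(("a",(252,261)),("b",(337,226))): print(n,fit(w,px,.009,dark(w)))
c=cap("scene")
for n,px in(("a",(168,324)),("b",(203,301)),("c",(229,319))): print("scene",n,fit(c,px,.009,dark(c)))
tgt()
E
```

```text
a (array([ 0.504 , -0.3775]), (59.2, 41.2), 31.5)
b (array([ 0.4816, -0.2874]), (58.9, 40.6), -2.9)
scene a (array([ 0.4982, -0.3752]), (59.8, 42.3), 31.3)
scene b (array([ 0.4758, -0.2855]), (60.4, 42.5), -2.8)
scene c (array([ 0.5613, -0.2637]), (60.2, 42.6), -3.5)
t 1.5 p [ 0.4493 -0.3011  0.2505] yaw -9.09 down [ 0.0004 -0.0016 -1.    ] F [0.9 0.5 0.3] gap 0.0868
```

```bash
python3 - <<'E'
from h import *
import pickle
w=pickle.load(open("w1.pkl","rb"));p=np.array([.4493,-.3011,.2505])
print(proj(w,[p,p-[0,0,.019],p-[0,0,.1],p-[0.06,0,.1],p-[0.06,0,.15]]))
tgt((.50,-.266,.13,-3.5),(.563,-.266,.08,-3.5))
E
```

```text
[[317.0162 294.1708]
 [317.2674 278.325 ]
 [317.9726 233.9528]
 [302.532  140.6105]
 [305.2016 137.4573]]
t 1.5 p [ 0.4493 -0.3011  0.2505] yaw -9.09 down [ 0.0004 -0.0016 -1.    ] F [0.9 0.5 0.3] gap 0.0868
 T [-0.0444  0.0428  0.1204] A [-0.0015  0.0005 -0.0976]
 T [-0.1066  0.0529  0.1704] A [-0.0015  0.0005 -0.0976]
```

```bash
python3 -m handwheel '[{"tx":-0.1066,"ty":0.0529,"tz":0.12,"ax":-0.0015,"ay":0.0005,"az":-0.0976,"claw":0.065},{"tx":-0.1066,"ty":0.0529,"tz":0.12,"ax":-0.0015,"ay":0.0005,"az":-0.0976,"claw":0.065},{"tx":-0.1066,"ty":0.0529,"tz":0.12,"ax":-0.0015,"ay":0.0005,"az":-0.0976,"claw":0.065},{"tx":-0.1066,"ty":0.0529,"tz":0.12,"ax":-0.0015,"ay":0.0005,"az":-0.0976,"claw":0.065},{"tx":-0.1066,"ty":0.0529,"tz":0.12,"ax":-0.0015,"ay":0.0005,"az":-0.0976,"claw":0.065}]' 20
python3 - <<'E'
from h import *
c=cap("wrist");save(c,"w2.png")
px=proj(c,[.563,-.266,.009])[0];print(px)
for t in(45,60,75): print(fit(c,px,.009,dark(c,t)))
tgt((.563,-.266,.024,-3.5))
E
```

```text
clock: 2.12
eef_pos: [0.5635, -0.2657, 0.131]
ee_rot: [0.03, 1.0, -0.0, 0.0]
force: [0.7, 0.3, -0.1]
finger_gap: 0.753
[317.5538 224.8793]
(array([ 0.5667, -0.2661]), (59.3, 40.8), -3.8)
(array([ 0.5667, -0.266 ]), (59.2, 41.3), -3.6)
(array([ 0.5664, -0.2659]), (59.8, 41.4), -3.5)
t 2.17 p [ 0.5636 -0.2658  0.1318] yaw -3.45 down [ 0.0019 -0.0008 -1.    ] F [-0.   0.1  0.2] gap 0.065
 T [ 0.0008 -0.0002  0.1078] A [-0.0007  0.002   0.0009]
```

View pics/w2.png

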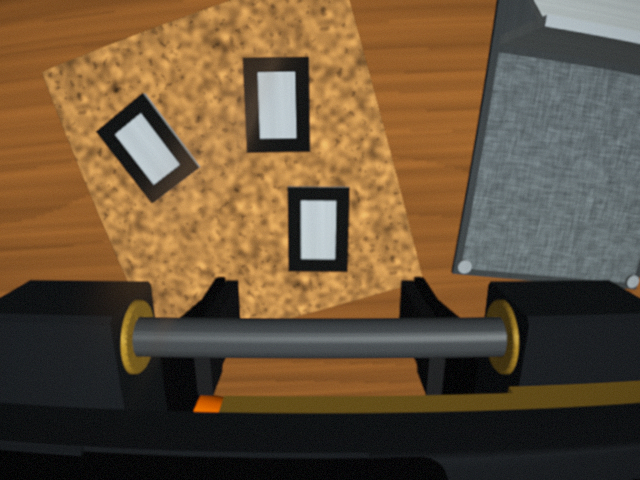

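The wrist view shows cover C at (318,229), centred between the fingers. B is at (276,104) and A at (148,147). I'll grasp C.

```bash
python3 -m handwheel '[{"tx":-0.001,"tz":0.05,"claw":0.065},{"tx":-0.001,"tz":0.09,"claw":0.065},{"tx":-0.001,"tz":0.1078,"claw":0.065},{"tx":-0.001,"tz":0.1078,"claw":0.065},{"tx":-0.001,"tz":0.1078,"claw":0.03},{"tx":-0.001,"tz":0.1078,"claw":0.03},{"tx":-0.001,"tz":0.1078,"claw":0.03},{"tx":-0.001,"tz":0.1078,"claw":0.03},{"tx":-0.001,"tz":0.1078,"claw":0.03}]' 25
python3 -c "
from h import *
tgt((.565,-.266,.13,-9))
a=np.radians(-9);u=np.array([np.cos(a),np.sin(a)]);e=np.array([.456,-.067])+u*.0105
print(e);tgt((*e,.2,-9))"
```

```text
t 2.17 p [ 0.5636 -0.2658  0.1318] yaw -3.45 down [ 0.0019 -0.0008 -1.    ] F [-0.   0.1  0.2] gap 0.065
 T [-0.0014 -0.0001  0.0018] A [-0.0006  0.002   0.0969]
[ 0.4664 -0.0686]
t 2.17 p [ 0.5636 -0.2658  0.1318] yaw -3.45 down [ 0.0019 -0.0008 -1.    ] F [-0.   0.1  0.2] gap 0.065
 T [ 0.1087  0.1909 -0.0685] A [-0.0006  0.002   0.0969]$[0]: bad value
```

```bash
python3 -m handwheel '[{"tx":-0.001,"ty":0,"tz":0.05,"ax":0,"ay":0,"az":0,"claw":0.065},{"tx":-0.001,"ty":0,"tz":0.09,"ax":0,"ay":0,"az":0,"claw":0.065},{"tx":-0.001,"ty":0,"tz":0.1078,"ax":0,"ay":0,"az":0,"claw":0.065},{"tx":-0.001,"ty":0,"tz":0.1078,"ax":0,"ay":0,"az":0,"claw":0.065},{"tx":-0.001,"ty":0,"tz":0.1078,"ax":0,"ay":0,"az":0,"claw":0.03},{"tx":-0.001,"ty":0,"tz":0.1078,"ax":0,"ay":0,"az":0,"claw":0.03},{"tx":-0.001,"ty":0,"tz":0.1078,"ax":0,"ay":0,"az":0,"claw":0.03},{"tx":-0.001,"ty":0,"tz":0.1078,"ax":0,"ay":0,"az":0,"claw":0.03},{"tx":-0.001,"ty":0,"tz":0.1078,"ax":0,"ay":0,"az":0,"claw":0.03}]' 25
python3 -c "
from h import *
a=np.radians(-9);u=np.array([np.cos(a),np.sin(a)]);e=np.array([.456,-.067])+u*.0105
tgt((*e,.2,-9))"
```

```text
clock: 3.3
eef_pos: [0.5648, -0.265, 0.0229]
ee_rot: [0.03, 1.0, -0.0, 0.0]
force: [-0.3, -0.0, 0.4]
finger_gap: 0.358
t 3.3 p [ 0.5648 -0.265   0.0229] yaw -3.4 down [ 0.0004 -0.0002 -1.    ] F [-0.3 -0.   0.4] gap 0.0312
 T [ 0.1098  0.1901 -0.1772] A [-0.0001  0.0004  0.0978]
```

```bash
python3 - <<'E'
from h import *
c=cap("wrist");save(c,"w3.png",(160,120,480,360),2);s=cap("side");im=cv2.resize(s["pixels"][150:250,280:420],None,fx=4.57,fy=4.57,interpolation=cv2.INTER_CUBIC)
w=cv2.resize(c["pixels"][120:360,160:480],None,fx=1.9,fy=1.9);h=min(w.shape[0],im.shape[0])
cv2.imwrite("pics/m3.png",cv2.resize(np.hstack([w[:h],im[:h]]),(800,300)));tgt()
E
```

```text
t 3.4 p [ 0.5647 -0.265   0.0227] yaw -3.4 down [ 0.0001 -0.0001 -1.    ] F [0.4 0.  0.2] gap 0.0308
```

View pics/m3.png

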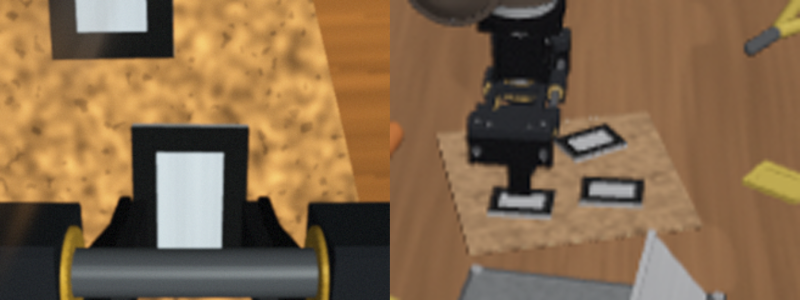

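```bash
python3 - <<'E'
from h import *
s=cap("side");w=cap("wrist")
p=np.array([.5647,-.265,.0227])
for g in(.0155,.021): 
  for z in(.0037,.02): print(g,z,"side",proj(s,[[p[0],p[1]+g,z]])[0],"wrist",proj(w,[[p[0]-.0095,p[1]+g,z],[p[0]-.0095,p[1]-g,z]]).ravel())
for z in (.005,.009): print(fit(s,(325,216),z,dark(s,70)))
a=cv2.resize(s["pixels"][185:235,290:370],None,fx=6,fy=6,interpolation=cv2.INTER_CUBIC)
b=cv2.resize(w["pixels"][200:320,230:410],None,fx=2.66,fy=2.5,interpolation=cv2.INTER_CUBIC)[:300,:320]
b=cv2.resize(w["pixels"][200:320,230:410],(320,300));cv2.imwrite("pics/m4.png",np.hstack([a[:300],b]))
E
```

```text
0.0155 0.0037 side [324.7815 221.7721] wrist [349.6744 256.5799 282.536  260.3283]
0.0155 0.02 side [324.7115 216.7549] wrist [352.2762 268.3323 279.4128 272.3636]
0.021 0.0037 side [324.6778 222.8648] wrist [361.6039 255.9039 270.6843 260.9801]
0.021 0.02 side [324.607  217.8392] wrist [365.2235 267.5977 266.5594 273.0566]
(array([ 0.5752, -0.5554]), (600.0, 154.9), -81.2)
(array([ 0.5748, -0.5478]), (597.2, 154.1), -81.2)
```

View pics/m4.png

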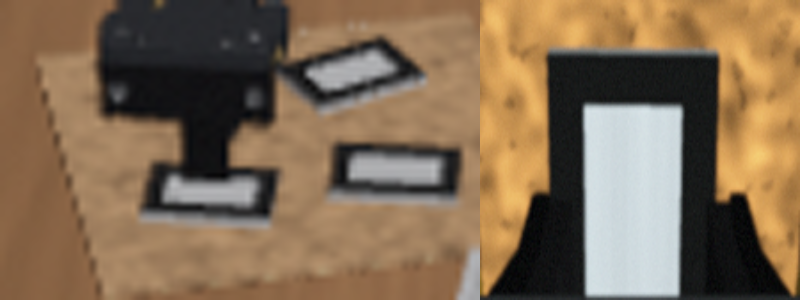

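```bash
python3 -m handwheel '[{"tx":0,"ty":0,"tz":0,"ax":0,"ay":0,"az":0,"claw":0.015},{"tx":0,"ty":0,"tz":0,"ax":0,"ay":0,"az":0,"claw":0.015},{"tx":0,"ty":0,"tz":0,"ax":0,"ay":0,"az":0,"claw":0.015}]' 25
```

```text
clock: 3.88
eef_pos: [0.5648, -0.265, 0.0228]
ee_rot: [0.03, 1.0, -0.0, 0.0]
force: [-0.4, -0.8, 0.5]
finger_gap: 0.183
```

Nothing is held: the fingers closed above the plate, so the tips must be higher than the readings say. I'll open and feel downwards.

```bash
python3 -m handwheel '[{"tx":0,"ty":0,"tz":0,"ax":0,"ay":0,"az":0,"claw":0.065},{"tx":0,"ty":0,"tz":0,"ax":0,"ay":0,"az":0,"claw":0.065},{"tx":0,"ty":0,"tz":0,"ax":0,"ay":0,"az":0,"claw":0.065},{"tx":0,"ty":0,"tz":0.002,"ax":0,"ay":0,"az":0,"claw":0.065},{"tx":0,"ty":0,"tz":0.004,"ax":0,"ay":0,"az":0,"claw":0.065}]' 25
python3 - <<'E'
from h import *
tgt()
s=cap("side");w=cap("wrist")
a=cv2.resize(s["pixels"][185:235,290:370],None,fx=6,fy=6,interpolation=cv2.INTER_CUBIC)
b=cv2.resize(w["pixels"][200:320,230:410],(320,300));cv2.imwrite("pics/m5.png",np.hstack([a[:300],b]))
E
```

```text
clock: 4.5
eef_pos: [0.5647, -0.265, 0.0186]
ee_rot: [0.03, 1.0, -0.0, 0.0]
force: [-1.0, -0.1, 0.3]
finger_gap: 0.668
t 4.5 p [ 0.5647 -0.265   0.0186] yaw -3.4 down [ 0.0002 -0.     -1.    ] F [-1.  -0.1  0.3] gap 0.0581
```

View pics/m5.png

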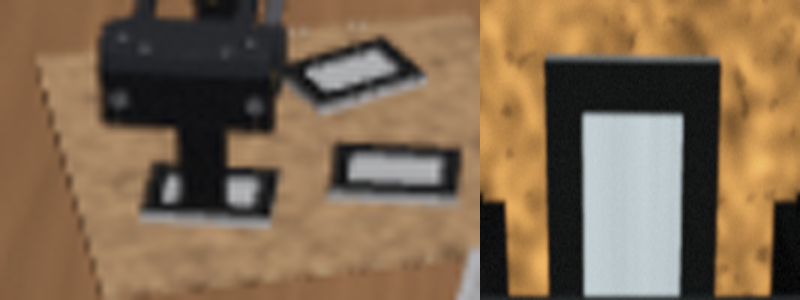

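The tips look about 20 mm higher than nominal, and there is still no contact. I'll keep feeling downwards.

```bash
python3 -m handwheel '[{"tx":0,"ty":0,"tz":0.002,"ax":0,"ay":0,"az":0,"claw":0.065},{"tx":0,"ty":0,"tz":0.004,"ax":0,"ay":0,"az":0,"claw":0.065},{"tx":0,"ty":0,"tz":0.006,"ax":0,"ay":0,"az":0,"claw":0.065},{"tx":0,"ty":0,"tz":0.008,"ax":0,"ay":0,"az":0,"claw":0.065},{"tx":0,"ty":0,"tz":0.01,"ax":0,"ay":0,"az":0,"claw":0.065},{"tx":0,"ty":0,"tz":0.01,"ax":0,"ay":0,"az":0,"claw":0.065}]' 25
python3 -m handwheel '[{"tx":0,"ty":0,"tz":0,"ax":0,"ay":0,"az":0,"claw":0.048},{"tx":0,"ty":0,"tz":0,"ax":0,"ay":0,"az":0,"claw":0.036},{"tx":0,"ty":0,"tz":0,"ax":0,"ay":0,"az":0,"claw":0.036},{"tx":0,"ty":0,"tz":0,"ax":0,"ay":0,"az":0,"claw":0.036}]' 25
```

```text
clock: 5.35
eef_pos: [0.5646, -0.265, 0.0085]
ee_rot: [0.03, 1.0, -0.0, -0.0]
force: [-0.7, -0.8, -0.6]
finger_gap: 0.745
clock: 5.85
eef_pos: [0.5648, -0.265, 0.0088]
ee_rot: [0.03, 1.0, -0.0, 0.0]
force: [0.2, -0.7, 0.9]
finger_gap: 0.441
```

```bash
python3 -m handwheel '[{"tx":0,"ty":0,"tz":0,"ax":0,"ay":0,"az":0,"claw":0.032},{"tx":0,"ty":0,"tz":0,"ax":0,"ay":0,"az":0,"claw":0.032},{"tx":0,"ty":0,"tz":0,"ax":0,"ay":0,"az":0,"claw":0.032}]' 25
python3 -c "
from h import *
tgt()
s=cap('side');w=cap('wrist')
print(proj(s,[[.5647,-.265+.02,z] for z in (0,.01,.02)]))
a=cv2.resize(s['pixels'][185:235,290:370],None,fx=6,fy=6,interpolation=cv2.INTER_CUBIC)
b=cv2.resize(w['pixels'][200:320,230:410],(320,300));cv2.imwrite('pics/m6.png',np.hstack([a[:300],b]))"
```

```text
clock: 6.22
eef_pos: [0.5647, -0.265, 0.0088]
ee_rot: [0.03, 1.0, -0.0, 0.0]
force: [-0.4, 0.4, -0.6]
finger_gap: 0.371
t 6.22 p [ 0.5647 -0.265   0.0088] yaw -3.4 down [ 0.0003 -0.0001 -1.    ] F [-0.4  0.4 -0.6] gap 0.0323
[[324.7126 223.7982]
 [324.6695 220.7306]
 [324.6261 217.6415]]
```

```bash
python3 -m handwheel '[{"tx":0,"ty":0,"tz":0,"ax":0,"ay":0,"az":0,"claw":0.06},{"tx":0,"ty":0,"tz":0,"ax":0,"ay":0,"az":0,"claw":0.06},{"tx":0,"ty":0,"tz":0,"ax":0,"ay":0,"az":0,"claw":0.06},{"tx":0,"ty":0,"tz":0.002,"ax":0,"ay":0,"az":0,"claw":0.06},{"tx":0,"ty":0,"tz":0.003,"ax":0,"ay":0,"az":0,"claw":0.06},{"tx":0,"ty":0,"tz":0.004,"ax":0,"ay":0,"az":0,"claw":0.06},{"tx":0,"ty":0,"tz":0.005,"ax":0,"ay":0,"az":0,"claw":0.06},{"tx":0,"ty":0,"tz":0.005,"ax":0,"ay":0,"az":0,"claw":0.038},{"tx":0,"ty":0,"tz":0.005,"ax":0,"ay":0,"az":0,"claw":0.038},{"tx":0,"ty":0,"tz":0.005,"ax":0,"ay":0,"az":0,"claw":0.038},{"tx":0,"ty":0,"tz":0.005,"ax":0,"ay":0,"az":0,"claw":0.038}]' 25
```

```text
clock: 7.7
eef_pos: [0.565, -0.2652, 0.0043]
ee_rot: [0.03, 1.0, -0.0, 0.0]
force: [-0.4, 1.4, 3.6]
finger_gap: 0.446
```

View pics/m6.png

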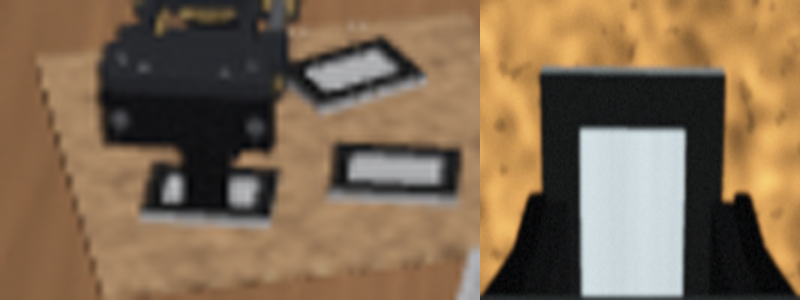

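The tips touched the plate top at reported z of about 0.005, so they sit about 4 mm above the reported TCP rather than 19 mm ahead of it. I'll work with that: open, go 5–6 mm lower and close.

```bash
python3 -m handwheel '[{"tx":0,"ty":0,"tz":0,"ax":0,"ay":0,"az":0,"claw":0.06},{"tx":0,"ty":0,"tz":-0.002,"ax":0,"ay":0,"az":0,"claw":0.06},{"tx":0,"ty":0,"tz":0,"ax":0,"ay":0,"az":0,"claw":0.06},{"tx":0,"ty":0,"tz":0.002,"ax":0,"ay":0,"az":0,"claw":0.06},{"tx":0,"ty":0,"tz":0.003,"ax":0,"ay":0,"az":0,"claw":0.06},{"tx":0,"ty":0,"tz":0.004,"ax":0,"ay":0,"az":0,"claw":0.06},{"tx":0,"ty":0,"tz":0.005,"ax":0,"ay":0,"az":0,"claw":0.06}]' 25
python3 -m handwheel '[{"tx":0,"ty":0,"tz":0,"ax":0,"ay":0,"az":0,"claw":0.035},{"tx":0,"ty":0,"tz":0,"ax":0,"ay":0,"az":0,"claw":0.035},{"tx":0,"ty":0,"tz":0,"ax":0,"ay":0,"az":0,"claw":0.035},{"tx":0,"ty":0,"tz":0,"ax":0,"ay":0,"az":0,"claw":0.035},{"tx":0,"ty":0,"tz":0,"ax":0,"ay":0,"az":0,"claw":0.035}]' 25
```

```text
clock: 8.57
eef_pos: [0.5648, -0.265, -0.0013]
ee_rot: [0.03, 1.0, -0.0, 0.0]
force: [0.3, -0.5, -0.0]
finger_gap: 0.693
clock: 9.2
eef_pos: [0.5648, -0.265, -0.0012]
ee_rot: [0.03, 1.0, -0.0, 0.0]
force: [0.8, -0.5, 0.4]
finger_gap: 0.477
```

Gripped, with a gap of 41.5 mm. I'll lift and carry it to the ramp.

```bash
python3 -m handwheel '[{"tx":0,"ty":0,"tz":-0.02,"ax":0,"ay":0,"az":0,"claw":0.035},{"tx":0,"ty":0,"tz":-0.06,"ax":0,"ay":0,"az":0,"claw":0.035},{"tx":0,"ty":0,"tz":-0.11,"ax":0,"ay":0,"az":0,"claw":0.035},{"tx":0,"ty":0,"tz":-0.14,"ax":0,"ay":0,"az":0,"claw":0.035},{"tx":0,"ty":0,"tz":-0.14,"ax":0,"ay":0,"az":0,"claw":0.035}]' 25
python3 -c "
from h import *
a=np.radians(-9);u=np.array([np.cos(a),np.sin(a)]);e=np.array([.456,-.067])+u*.0105
print(e);tgt((*e,.12,-9))"
```

```text
clock: 9.82
eef_pos: [0.5663, -0.2654, 0.1419]
ee_rot: [0.03, 1.0, -0.001, 0.003]
force: [-0.6, 0.0, -0.3]
finger_gap: 0.476
[ 0.4664 -0.0686]
t 9.82 p [ 0.5663 -0.2654  0.1419] yaw -3.39 down [ 0.0065 -0.0016 -1.    ] F [-0.6  0.  -0.3] gap 0.0414
 T [0.1115 0.1905 0.0209] A [-0.0009  0.0067  0.0979]
```

```bash
python3 -m handwheel '[{"tx":0.02,"ty":0.035,"tz":0.0,"ax":0,"ay":0,"az":0.02,"claw":0.035},{"tx":0.04,"ty":0.07,"tz":0.0,"ax":0,"ay":0,"az":0.04,"claw":0.035},{"tx":0.06,"ty":0.105,"tz":0.0,"ax":0,"ay":0,"az":0.06,"claw":0.035},{"tx":0.08,"ty":0.14,"tz":0.0,"ax":0,"ay":0,"az":0.08,"claw":0.035},{"tx":0.1,"ty":0.175,"tz":0.01,"ax":0,"ay":0,"az":0.098,"claw":0.035},{"tx":0.1115,"ty":0.1905,"tz":0.02,"ax":0,"ay":0,"az":0.098,"claw":0.035},{"tx":0.1115,"ty":0.1905,"tz":0.02,"ax":0,"ay":0,"az":0.098,"claw":0.035},{"tx":0.1115,"ty":0.1905,"tz":0.02,"ax":0,"ay":0,"az":0.098,"claw":0.035}]' 25
python3 - <<'E'
from h import *
a=np.radians(-9);u=np.array([np.cos(a),np.sin(a)]);e=np.array([.456,-.067])+u*.0105
tgt((*e,.088,-9))
s=cap("scene");d=cap("side");w=cap("wrist")
p=e;print([proj(k,[*e,.127])[0] for k in(s,d,w)])
A=cv2.resize(s["pixels"][180:330,200:400],(400,300),interpolation=cv2.INTER_CUBIC)
B=cv2.resize(d["pixels"][170:300,280:420],(400,300),interpolation=cv2.INTER_CUBIC)
C=cv2.resize(w["pixels"][130:370,160:480],(400,300))
cv2.imwrite("pics/m7.png",np.vstack([np.hstack([A,B]),np.hstack([C,C*0])]))
E
```

```text
clock: 10.82
eef_pos: [0.465, -0.0685, 0.1184]
ee_rot: [0.079, 0.997, -0.0, -0.0]
force: [0.3, 0.4, 0.1]
finger_gap: 0.475
t 10.82 p [ 0.465  -0.0685  0.1184] yaw -9.02 down [-0.0002 -0.0004 -1.    ] F [0.3 0.4 0.1] gap 0.0413
 T [-0.0014  0.0001  0.0304] A [-0.0004 -0.0001 -0.0003]
[array([278.9664, 224.2263]), array([361.8787, 220.3163]), array([317.6227, 304.2726])]
```

View pics/m7.png

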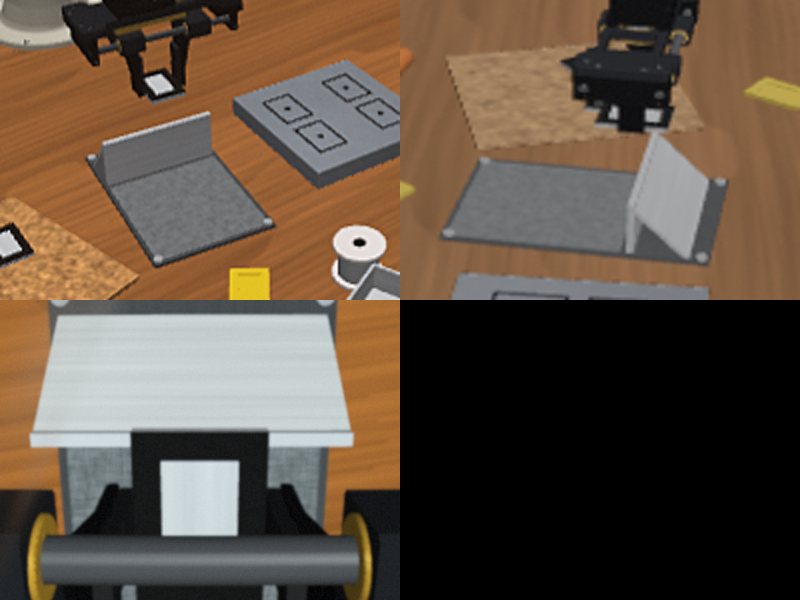

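```bash
python3 - <<'E'
from h import *
a=np.radians(-9);u=np.array([np.cos(a),np.sin(a)]);E0=np.array([.456,-.067])
s=cap("scene");d=cap("side");w=cap("wrist")
def bright(c,t): 
    h=cv2.cvtColor(c["pixels"],cv2.COLOR_BGR2HSV);return (h[...,2]>t)&(h[...,1]<60)
for t in(140,170):
  for z in(.127,.130):
    q,sz,an=fit(s,(280,222),z,bright(s,t));print("scene",z,q,sz,an,"beyond edge",(q-E0)@u)
g=w["pixels"][:,:,1].astype(int)
print("wrist col320 rows225-260",g[225:262,320].tolist())
print("col 200",g[225:262,200].tolist())
for r in(233,235):
  for z in(.127,.130):
    q=onz(w,[(320,r)],z)[0];print("wrist back end",r,z,q,"centre beyond edge",(q[:2]-E0)@u+.03)
print("wrist edge",[ (onz(w,[(250,r)],.065)[0][:2]-E0)@u for r in(233,236,240,243)])
E
```

```text
scene 0.127 [ 0.4559 -0.0622] (38.7, 22.2) -5.8 beyond edge -0.0008231529983633255
scene 0.13 [ 0.4602 -0.0646] (38.5, 22.1) -5.8 beyond edge 0.0037976653168028864
scene 0.127 [ 0.4549 -0.0621] (36.6, 22.2) -8.0 beyond edge -0.0018249049196667065
scene 0.13 [ 0.4592 -0.0645] (36.4, 22.1) -8.0 beyond edge 0.0028007680126320668
wrist col320 rows225-260 [205, 211, 209, 215, 211, 213, 200, 176, 147, 121, 81, 48, 24, 28, 17, 23, 28, 27, 22, 28, 26, 20, 24, 29, 23, 24, 17, 26, 26, 19, 26, 27, 45, 111, 181, 215, 223]
col 200 [201, 204, 205, 207, 205, 210, 208, 206, 200, 186, 167, 165, 188, 207, 206, 211, 208, 208, 209, 213, 208, 207, 185, 152, 125, 115, 114, 115, 115, 113, 109, 107, 109, 106, 109, 109, 109]
wrist back end 233 0.127 [ 0.4367 -0.063   0.127 ] centre beyond edge 0.01034279059741865
wrist back end 233 0.13 [ 0.436  -0.0629  0.13  ] centre beyond edge 0.009556291829710947
wrist back end 235 0.127 [ 0.4375 -0.0631  0.127 ] centre beyond edge 0.011145940923528028
wrist back end 235 0.13 [ 0.4367 -0.063   0.13  ] centre beyond edge 0.010344598447088679
wrist edge [np.float64(-0.003435382690152309), np.float64(-0.0017656211377862726), np.float64(0.00047055812287056105), np.float64(0.002155170967498129)]
```

The held cover is about 10 mm beyond the edge, both by wrist and by scene at the consistent height. I'll lower it to about 30 mm above the edge and release.

```bash
python3 -m handwheel '[{"tx":-0.0014,"ty":0,"tz":0.02,"ax":0,"ay":0,"az":0,"claw":0.035},{"tx":-0.0014,"ty":0,"tz":0.035,"ax":0,"ay":0,"az":0,"claw":0.035},{"tx":-0.0014,"ty":0,"tz":0.035,"ax":0,"ay":0,"az":0,"claw":0.035},{"tx":-0.0014,"ty":0,"tz":0.035,"ax":0,"ay":0,"az":0,"claw":0.035},{"tx":-0.0014,"ty":0,"tz":0.035,"ax":0,"ay":0,"az":0,"claw":0.087},{"tx":-0.0014,"ty":0,"tz":0.035,"ax":0,"ay":0,"az":0,"claw":0.087},{"tx":-0.0014,"ty":0,"tz":0.035,"ax":0,"ay":0,"az":0,"claw":0.087},{"tx":-0.0014,"ty":0,"tz":0.035,"ax":0,"ay":0,"az":0,"claw":0.087},{"tx":-0.0014,"ty":0,"tz":0.035,"ax":0,"ay":0,"az":0,"claw":0.087},{"tx":-0.0014,"ty":0,"tz":-0.04,"ax":0,"ay":0,"az":0,"claw":0.087},{"tx":-0.0014,"ty":0,"tz":-0.08,"ax":0,"ay":0,"az":0,"claw":0.087},{"tx":-0.0014,"ty":0,"tz":-0.08,"ax":0,"ay":0,"az":0,"claw":0.065}]' 25
python3 - <<'E'
from h import *
tgt((.479,-.2875,.13,-2.8),(.479,-.2875,.05,-2.8))
s=cap("scene");d=cap("side");w=cap("wrist")
A=cv2.resize(s["pixels"][220:380,120:340],(440,320),interpolation=cv2.INTER_CUBIC)
B=cv2.resize(d["pixels"][170:300,270:430],(360,320),interpolation=cv2.INTER_CUBIC)
cv2.imwrite("pics/m8.png",np.hstack([A,B]))
for n,px in(("a",(168,324)),("b",(203,301))): print("scene",n,fit(s,px,.009,dark(s)))
E
```

```text
clock: 12.62
eef_pos: [0.469, -0.0682, 0.2032]
ee_rot: [0.078, 0.997, 0.001, 0.005]
force: [-0.9, 0.3, -0.9]
finger_gap: 0.951
t 12.62 p [ 0.469  -0.0682  0.2032] yaw -8.98 down [ 0.0108  0.0009 -0.9999] F [-0.9  0.3 -0.9] gap 0.0828
 T [-0.0434 -0.2153  0.0731] A [ 0.002   0.0106 -0.1079]
 T [-0.0426 -0.2155  0.1531] A [ 0.002   0.0106 -0.1079]
scene a (array([ 0.4983, -0.3751]), (60.2, 42.2), 31.1)
scene b (array([ 0.4758, -0.2855]), (60.4, 42.5), -2.8)
```

View pics/m8.png

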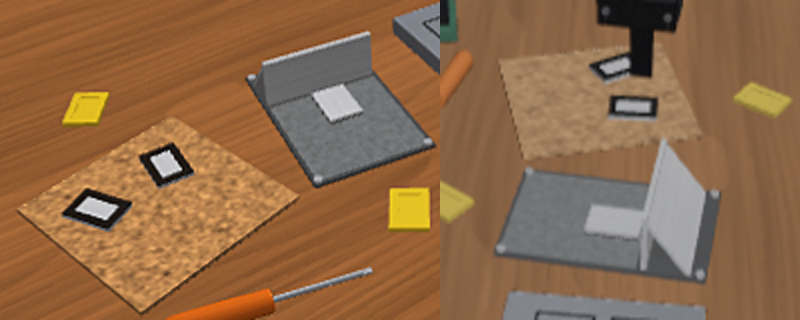

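The cover turned over: bare metal up, lying squarely on the mat at scene (288,271) close to the wall. The other two haven't moved. I'll fit it and seat it first.

```bash
cat >> h.py <<'E'
def bright(c,t=150,sat=60):
    h=cv2.cvtColor(c["pixels"],cv2.COLOR_BGR2HSV);return (h[...,2]>t)&(h[...,1]<sat)
E
python3 - <<'E'
from h import *
s=cap("scene");w=cap("wrist");d=cap("side")
for t in(130,150,170,190):
  for n,c,px in(("scene",s,(288,271)),("side",d,(347,259)),("wrist",w,proj(w,[.497,-.075,.010])[0])):
    try: print(t,n,fit(c,px,.010,bright(c,t)))
    except Exception as e: print(n,e)
E
```

```text
130 scene (array([ 0.4953, -0.0694]), (63.4, 43.6), -9.2)
130 side (array([ 0.4622, -0.1092]), (230.3, 123.6), 80.9)
130 wrist (array([ 0.4707, -0.0727]), (165.7, 128.4), 81.0)
150 scene (array([ 0.4957, -0.0701]), (61.1, 42.4), -9.0)
150 side (array([ 0.4617, -0.111 ]), (226.5, 122.3), 80.9)
150 wrist (array([ 0.4679, -0.0723]), (165.7, 122.7), 81.1)
170 scene (array([ 0.4953, -0.0701]), (59.5, 41.6), -9.0)
170 side (array([ 0.4858, -0.1406]), (175.9, 62.0), 80.8)
170 wrist (array([ 0.4961, -0.0771]), (164.9, 63.7), 81.1)
190 scene (array([ 0.4953, -0.0701]), (56.3, 39.5), -8.4)
190 side (array([0.8804, 0.4863]), (250.6, 189.7), 11.6)
190 wrist (array([ 0.4965, -0.0772]), (163.2, 62.9), 81.0)
```

```bash
python3 -m handwheel '[{"tx":-0.0318,"ty":0.0016,"tz":0.03,"ax":0,"ay":0,"az":0,"claw":0.065},{"tx":-0.0318,"ty":0.0016,"tz":0.068,"ax":0,"ay":0,"az":0,"claw":0.065},{"tx":-0.0318,"ty":0.0016,"tz":0.068,"ax":0,"ay":0,"az":0,"claw":0.065},{"tx":-0.0318,"ty":0.0016,"tz":0.068,"ax":0,"ay":0,"az":0,"claw":0.065},{"tx":-0.0318,"ty":0.0016,"tz":0.068,"ax":0,"ay":0,"az":0,"claw":0.065}]' 25
cat >> h.py <<'E'
def matmask(c,m,lo=.009,hi=.14):
    "keep only mask pixels whose point on z=.01 lies on the mat"
    a=np.radians(-9);u=np.array([np.cos(a),np.sin(a)]);v=np.array([-u[1],u[0]])
    yy,xx=np.mgrid[:480,:640];P=onz(c,np.c_[xx.ravel(),yy.ravel()],.010)[:,:2]-[.456,-.067]
    return m&((P@u>lo)&(P@u<hi)&(abs(P@v)<.068)).reshape(480,640)
E
python3 - <<'E'
from h import *
tgt((.498,-.072,.001,-9))
w=cap("wrist");save(w,"w9.png");px=proj(w,[.498,-.072,.010])[0];print(px)
for t in(150,170,190): print(t,fit(w,px,.010,matmask(w,bright(w,t))))
g=cv2.cvtColor(w["pixels"],cv2.COLOR_BGR2GRAY);print(g[130:330:4,int(px[0])].tolist())
E
```

```text
clock: 13.55
eef_pos: [0.4987, -0.0717, 0.1323]
ee_rot: [0.078, 0.997, 0.0, 0.002]
force: [-0.6, 0.3, 0.1]
finger_gap: 0.744
t 13.55 p [ 0.4987 -0.0717  0.1323] yaw -8.99 down [ 0.0033  0.0001 -1.    ] F [-0.6  0.3  0.1] gap 0.0647
 T [ 0.001  -0.0005  0.1313] A [0.0006 0.0033 0.0001]
[317.2623 224.202 ]
150 (array([ 0.4993, -0.0725]), (60.4, 42.6), -9.0)
170 (array([ 0.4996, -0.0725]), (59.7, 41.7), -9.0)
190 (array([ 0.4993, -0.0726]), (59.0, 40.7), -9.2)
[179, 178, 183, 183, 175, 185, 184, 183, 182, 186, 161, 189, 193, 133, 190, 188, 188, 189, 189, 191, 191, 190, 190, 189, 191, 189, 189, 191, 190, 189, 193, 190, 192, 191, 185, 111, 113, 107, 113, 107, 111, 107, 110, 114, 108, 100, 114, 65, 51, 60]
```

```bash
python3 -m handwheel '[{"tx":0,"ty":-0.0006,"tz":0.05,"ax":0,"ay":0.003,"az":0,"claw":0.065},{"tx":0,"ty":-0.0006,"tz":0.09,"ax":0,"ay":0.003,"az":0,"claw":0.065},{"tx":0,"ty":-0.0006,"tz":0.115,"ax":0,"ay":0.003,"az":0,"claw":0.065},{"tx":0,"ty":-0.0006,"tz":0.125,"ax":0,"ay":0.003,"az":0,"claw":0.065},{"tx":0,"ty":-0.0006,"tz":0.129,"ax":0,"ay":0.003,"az":0,"claw":0.065},{"tx":0,"ty":-0.0006,"tz":0.129,"ax":0,"ay":0.003,"az":0,"claw":0.035},{"tx":0,"ty":-0.0006,"tz":0.129,"ax":0,"ay":0.003,"az":0,"claw":0.035},{"tx":0,"ty":-0.0006,"tz":0.129,"ax":0,"ay":0.003,"az":0,"claw":0.035},{"tx":0,"ty":-0.0006,"tz":0.129,"ax":0,"ay":0.003,"az":0,"claw":0.035},{"tx":0,"ty":-0.0006,"tz":0.129,"ax":0,"ay":0.003,"az":0,"claw":0.035}]' 25
python3 -c "
from h import *
tgt()"
```

```text
clock: 14.85
eef_pos: [0.4982, -0.0725, 0.0023]
ee_rot: [0.078, 0.997, 0.0, -0.001]
force: [-1.1, -1.0, 5.1]
finger_gap: 0.41
t 14.85 p [ 0.4982 -0.0725  0.0023] yaw -9.0 down [-0.0016  0.0003 -1.    ] F [-1.1 -1.   5.1] gap 0.0356
```

The fingers rubbed on the plate top again (5 N, gap 36 mm). So the tips sit about 7.7 mm above the reported z, and I'll go about 4 mm lower.

```bash
python3 -m handwheel '[{"tx":0,"ty":0,"tz":-0.004,"ax":0,"ay":0,"az":0,"claw":0.065},{"tx":0,"ty":0,"tz":-0.004,"ax":0,"ay":0,"az":0,"claw":0.065},{"tx":0,"ty":0,"tz":-0.004,"ax":0,"ay":0,"az":0,"claw":0.065},{"tx":0,"ty":0,"tz":-0.004,"ax":0,"ay":0,"az":0,"claw":0.065},{"tx":0,"ty":0,"tz":0,"ax":0,"ay":0,"az":0,"claw":0.065},{"tx":0,"ty":0,"tz":0.002,"ax":0,"ay":0,"az":0,"claw":0.065},{"tx":0,"ty":0,"tz":0.003,"ax":0,"ay":0,"az":0,"claw":0.065},{"tx":0,"ty":0,"tz":0.004,"ax":0,"ay":0,"az":0,"claw":0.065},{"tx":0,"ty":0,"tz":0.004,"ax":0,"ay":0,"az":0,"claw":0.065}]' 25
python3 - <<'E'
from h import *
s=cap("scene");w=cap("wrist")
print(fit(s,(288,271),.010,bright(s,150)));
E
python3 -m handwheel '[{"tx":0,"ty":0,"tz":0,"ax":0,"ay":0,"az":0,"claw":0.035},{"tx":0,"ty":0,"tz":0,"ax":0,"ay":0,"az":0,"claw":0.035},{"tx":0,"ty":0,"tz":0,"ax":0,"ay":0,"az":0,"claw":0.035},{"tx":0,"ty":0,"tz":0,"ax":0,"ay":0,"az":0,"claw":0.035},{"tx":0,"ty":0,"tz":0,"ax":0,"ay":0,"az":0,"claw":0.035}]' 25
```

```text
clock: 15.98
eef_pos: [0.4977, -0.0724, -0.0023]
ee_rot: [0.079, 0.997, 0.0, -0.001]
force: [-0.2, 0.1, 0.1]
finger_gap: 0.741
(array([ 0.4959, -0.0701]), (60.8, 42.4), -9.0)
clock: 16.7
eef_pos: [0.4977, -0.0724, -0.0023]
ee_rot: [0.079, 0.997, 0.0, -0.001]
force: [0.1, 0.7, 0.1]
finger_gap: 0.477
```

```bash
python3 -m handwheel '[{"tx":0,"ty":0,"tz":-0.015,"ax":0,"ay":0,"az":0,"claw":0.035},{"tx":0,"ty":0,"tz":-0.05,"ax":0,"ay":0,"az":0,"claw":0.035},{"tx":0,"ty":0,"tz":-0.09,"ax":0,"ay":0,"az":0,"claw":0.035},{"tx":0,"ty":0,"tz":-0.13,"ax":0,"ay":0,"az":0,"claw":0.035},{"tx":-0.02,"ty":0.04,"tz":-0.16,"ax":0,"ay":0,"az":-0.02,"claw":0.035},{"tx":-0.035,"ty":0.08,"tz":-0.165,"ax":0,"ay":0,"az":-0.04,"claw":0.035},{"tx":-0.05,"ty":0.12,"tz":-0.165,"ax":0,"ay":0,"az":-0.06,"claw":0.035},{"tx":-0.06,"ty":0.16,"tz":-0.165,"ax":0,"ay":0,"az":-0.08,"claw":0.035},{"tx":-0.07,"ty":0.2,"tz":-0.165,"ax":0,"ay":0,"az":-0.08,"claw":0.035},{"tx":-0.07,"ty":0.2,"tz":-0.165,"ax":0,"ay":0,"az":-0.08,"claw":0.035},{"tx":-0.07,"ty":0.2,"tz":-0.165,"ax":0,"ay":0,"az":-0.08,"claw":0.035}]' 25
python3 - <<'E'
from h import *
tgt()
import pickle
w=cap("wrist");pickle.dump(w,open("wbed.pkl","wb"))
print(proj(w,[[.47,.121,.025],[.4766,.215,.025],[.544,.115,.025],[.552,.2095,.025]]))
cv2.imwrite("pics/bed.png",w["pixels"])
s=cap("scene")
for n,px in(("a",(168,324)),("b",(203,301))): print("scene",n,fit(s,px,.009,dark(s)))
E
```

```text
clock: 18.08
eef_pos: [0.5981, 0.1138, 0.1629]
ee_rot: [0.039, 0.999, 0.0, -0.002]
force: [0.2, -0.8, -0.4]
finger_gap: 0.471
t 18.07 p [0.5981 0.1138 0.1629] yaw -4.43 down [-0.0031  0.0003 -1.    ] F [ 0.2 -0.8 -0.4] gap 0.041
[[314.0301  34.4199]
 [453.5785  35.4385]
 [313.8195 146.0965]
 [447.6772 147.9214]]
scene a (array([ 0.4983, -0.3751]), (60.2, 42.2), 31.1)
scene b (array([ 0.4758, -0.2855]), (60.4, 42.5), -2.8)
```

View pics/bed.png

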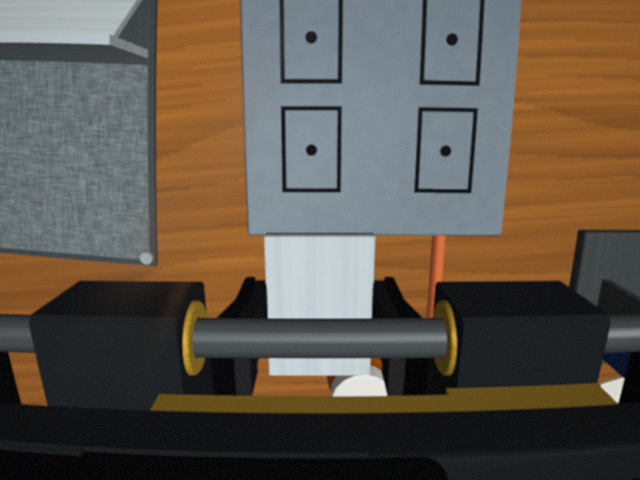

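The bed ports are clear at (311,37), (452,39), (311,150) and (445,151). The held plate spans rows 234–375, so I can measure both from this one picture.

```bash
cat >> h.py <<'E'
def ports(c,approx):
    n,l,st,ce=cv2.connectedComponentsWithStats(dark(c,70).astype(np.uint8))
    out=[]
    for q in approx:
        k=min((i for i in range(1,n) if 20<st[i,4]<400),key=lambda i:np.hypot(*(ce[i]-q)));out.append(ce[k])
    return onz(c,np.array(out),.025)[:,:2],np.array(out)
E
python3 - <<'E'
from h import *
import pickle
w=pickle.load(open("wbed.pkl","rb"))
P,px=ports(w,[(311,37),(452,39),(311,150),(445,151)]);print(px);print(P)
dx=(P[2]-P[0]+P[3]-P[1])/2;print("dx",np.hypot(*dx),np.degrees(np.arctan2(dx[1],dx[0])))
dy=(P[1]-P[0]+P[3]-P[2])/2;print("dy",np.hypot(*dy),np.degrees(np.arctan2(-dy[0],dy[1])))
p=np.array([.5981,.1138,.1629])
g=w["pixels"][:,:,1].astype(int)
print(g[226:244,320].tolist(),g[366:384,300].tolist())
for z in(.173,.177):
    q=onz(w,[(265,234.5),(375,234.5),(267,375.5),(369,376)],z)[:,:2];print(z,q.tolist(),"centre",q.mean(0),np.hypot(*(q[0]-q[1])),np.hypot(*(q[0]-q[2])))
E
```

```text
[[310.6915  36.8511]
 [451.5376  39.043 ]
 [311.     149.6184]
 [445.2658 150.5696]]
[[0.4714 0.1186]
 [0.4789 0.2135]
 [0.5463 0.1128]
 [0.5537 0.2077]]
dx 0.07511504032939934 -4.43258833176126
dy 0.09519620259118704 -4.504029048377276
[144, 144, 148, 146, 146, 141, 117, 84, 97, 129, 161, 195, 203, 206, 208, 209, 209, 207] [209, 210, 212, 210, 208, 210, 210, 211, 200, 159, 114, 97, 94, 97, 97, 88, 85, 93]
0.173 [[0.5680289557587748, 0.096018732941645], [0.5712690215828031, 0.13822281814982318], [0.62984130052901, 0.08988126707384027], [0.6334088390200119, 0.13320705524197704]] centre [0.6006 0.1143] 0.04232827464949642 0.062116297807201085
0.177 [[0.5670235298530109, 0.0966160567189209], [0.5701829741981147, 0.13776999172925092], [0.6272978186324639, 0.0906313073704666], [0.6307765872512205, 0.132879034379541]] centre [0.5988 0.1145] 0.041275034287136275 0.060570678654219536
```

```bash
python3 -c "
from h import *
tgt((.5453,.1122,.06,-4.45),(.5453,.1122,.0195,-4.45))"
```

```text
t 18.18 p [0.5981 0.1131 0.163 ] yaw -4.49 down [-0.0028  0.0004 -1.    ] F [-0.5 -0.3  0.2] gap 0.0418
 T [ 0.0523 -0.0051  0.1031] A [ 0.0002 -0.0028 -0.0006]
 T [ 0.0522 -0.0051  0.1436] A [ 0.0002 -0.0028 -0.0006]
```

```bash
python3 -m handwheel '[{"tx":0.026,"ty":-0.0025,"tz":0.03,"ax":0,"ay":-0.0028,"az":0,"claw":0.035},{"tx":0.0525,"ty":-0.005,"tz":0.07,"ax":0,"ay":-0.0028,"az":0,"claw":0.035},{"tx":0.0525,"ty":-0.005,"tz":0.1,"ax":0,"ay":-0.0028,"az":0,"claw":0.035},{"tx":0.0525,"ty":-0.005,"tz":0.11,"ax":0,"ay":-0.0028,"az":0,"claw":0.035},{"tx":0.0525,"ty":-0.005,"tz":0.12,"ax":0,"ay":-0.0028,"az":0,"claw":0.035},{"tx":0.0525,"ty":-0.005,"tz":0.12,"ax":0,"ay":-0.0028,"az":0,"claw":0.035},{"tx":0.0525,"ty":-0.005,"tz":0.12,"ax":0,"ay":-0.0028,"az":0,"claw":0.035}]' 25
python3 -c "
from h import *
tgt((.5453,.1122,.0195,-4.45))"
```

```text
clock: 19.05
eef_pos: [0.5464, 0.1134, 0.0435]
ee_rot: [0.039, 0.999, 0.0, 0.001]
force: [0.4, 0.0, -0.0]
finger_gap: 0.476
t 19.05 p [0.5464 0.1134 0.0435] yaw -4.44 down [ 0.0018  0.0008 -1.    ] F [ 0.4  0.  -0. ] gap 0.0414
 T [ 0.001  -0.0013  0.024 ] A [0.001  0.0017 0.0002]
```

```bash
python3 -m handwheel '[{"tx":0.001,"ty":-0.0012,"tz":0.01,"ax":0.001,"ay":0.0018,"az":0,"claw":0.035},{"tx":0.001,"ty":-0.0012,"tz":0.018,"ax":0.001,"ay":0.0018,"az":0,"claw":0.035},{"tx":0.001,"ty":-0.0012,"tz":0.022,"ax":0.001,"ay":0.0018,"az":0,"claw":0.035},{"tx":0.001,"ty":-0.0012,"tz":0.024,"ax":0.001,"ay":0.0018,"az":0,"claw":0.035},{"tx":0.001,"ty":-0.0012,"tz":0.0245,"ax":0.001,"ay":0.0018,"az":0,"claw":0.035},{"tx":0.001,"ty":-0.0012,"tz":0.0245,"ax":0.001,"ay":0.0018,"az":0,"claw":0.035}]' 25
```

```text
clock: 19.8
eef_pos: [0.5442, 0.1119, 0.0187]
ee_rot: [0.039, 0.999, -0.001, -0.001]
force: [-2.8, -0.9, 4.9]
finger_gap: 0.475
```

```bash
python3 -m handwheel '[{"tx":-0.001,"ty":-0.0004,"tz":-0.001,"ax":0,"ay":0.001,"az":0,"claw":0.035},{"tx":-0.001,"ty":-0.0004,"tz":-0.0006,"ax":0,"ay":0.001,"az":0,"claw":0.035},{"tx":-0.001,"ty":-0.0004,"tz":-0.0006,"ax":0,"ay":0.001,"az":0,"claw":0.065},{"tx":-0.001,"ty":-0.0004,"tz":-0.0006,"ax":0,"ay":0.001,"az":0,"claw":0.065},{"tx":-0.001,"ty":-0.0004,"tz":-0.0006,"ax":0,"ay":0.001,"az":0,"claw":0.065},{"tx":-0.001,"ty":-0.0004,"tz":-0.0006,"ax":0,"ay":0.001,"az":0,"claw":0.065},{"tx":-0.001,"ty":-0.0004,"tz":-0.03,"ax":0,"ay":0.001,"az":0,"claw":0.065},{"tx":-0.001,"ty":-0.0004,"tz":-0.08,"ax":0,"ay":0.001,"az":0,"claw":0.065},{"tx":-0.03,"ty":-0.0004,"tz":-0.12,"ax":0,"ay":0.001,"az":0,"claw":0.065},{"tx":-0.03,"ty":-0.0004,"tz":-0.12,"ax":0,"ay":0.001,"az":0,"claw":0.065},{"tx":-0.03,"ty":-0.0004,"tz":-0.12,"ax":0,"ay":0.001,"az":0,"claw":0.065}]' 25
python3 - <<'E'
from h import *
w=cap("wrist");cv2.imwrite("pics/p3.png",w["pixels"])
px=proj(w,[.5463,.1128,.031])[0];print(px)
for t in(150,170,190): print(fit(w,px,.031,bright(w,t)))
s=cap("scene")
for n,q in(("a",(168,324)),("b",(203,301))): print("scene",n,fit(s,q,.009,dark(s)))
tgt((.4795,-.288,.20,-2.9),(.4795,-.288,.12,-2.9))
E
```

```text
clock: 21.18
eef_pos: [0.5737, 0.1092, 0.1374]
ee_rot: [0.039, 0.999, -0.0, -0.002]
force: [-0.4, -0.6, -0.1]
finger_gap: 0.75
[320.2995 190.5118]
(array([0.5596, 0.1036]), (88.4, 71.8), -6.6)
(array([0.5476, 0.1124]), (59.4, 42.5), -4.4)
(array([0.5473, 0.1125]), (58.8, 41.6), -4.4)
scene a (array([ 0.4983, -0.3751]), (60.2, 42.2), 31.1)
scene b (array([ 0.4758, -0.2855]), (60.4, 42.5), -2.8)
t 21.27 p [0.5732 0.109  0.1366] yaw -4.44 down [-0.0059 -0.0017 -1.    ] F [-0.7 -0.7 -0.1] gap 0.0649
 T [ 0.063  -0.4032 -0.0622] A [-0.002  -0.0057 -0.0269]
 T [ 0.0626 -0.4031  0.0178] A [-0.002  -0.0057 -0.0269]
```

Cover C sits within about 1.2 mm of its seat, squarely aligned. On to B.

```bash
python3 -m handwheel '[{"tx":0.0063,"ty":-0.04,"tz":-0.03,"ax":-0.002,"ay":-0.0057,"az":-0.0269,"claw":0.065},{"tx":0.014,"ty":-0.09,"tz":-0.05,"ax":-0.002,"ay":-0.0057,"az":-0.0269,"claw":0.065},{"tx":0.022,"ty":-0.14,"tz":-0.06,"ax":-0.002,"ay":-0.0057,"az":-0.0269,"claw":0.065},{"tx":0.03,"ty":-0.195,"tz":-0.06,"ax":-0.002,"ay":-0.0057,"az":-0.0269,"claw":0.065},{"tx":0.038,"ty":-0.25,"tz":-0.06,"ax":-0.002,"ay":-0.0057,"az":-0.0269,"claw":0.065},{"tx":0.046,"ty":-0.3,"tz":-0.05,"ax":-0.002,"ay":-0.0057,"az":-0.0269,"claw":0.065},{"tx":0.055,"ty":-0.35,"tz":-0.02,"ax":-0.002,"ay":-0.0057,"az":-0.0269,"claw":0.065},{"tx":0.0627,"ty":-0.39,"tz":0.01,"ax":-0.002,"ay":-0.0057,"az":-0.0269,"claw":0.06},{"tx":0.0627,"ty":-0.4031,"tz":0.0178,"ax":-0.002,"ay":-0.0057,"az":-0.0269,"claw":0.06},{"tx":0.0627,"ty":-0.4031,"tz":0.0178,"ax":-0.002,"ay":-0.0057,"az":-0.0269,"claw":0.06},{"tx":0.0627,"ty":-0.4031,"tz":0.0178,"ax":-0.002,"ay":-0.0057,"az":-0.0269,"claw":0.06},{"tx":0.0627,"ty":-0.4031,"tz":0.0178,"ax":-0.002,"ay":-0.0057,"az":-0.0269,"claw":0.06}]' 25
python3 - <<'E'
from h import *
w=cap("wrist");px=proj(w,[.48,-.288,.011])[0];print(px)
for t in(45,60,75):
    q=fit(w,px,.011,dark(w,t));print(q)
tgt((*q[0],-.0013,q[2]))
E
```

```text
clock: 22.78
eef_pos: [0.4819, -0.2867, 0.1219]
ee_rot: [0.024, 1.0, 0.0, 0.003]
force: [0.5, 1.2, 0.4]
finger_gap: 0.689
[315.7178 226.1117]
(array([ 0.4811, -0.2875]), (58.9, 40.7), -2.9)
(array([ 0.4811, -0.2874]), (58.8, 41.0), -2.8)
(array([ 0.4811, -0.2874]), (58.8, 41.5), -2.8)
t 22.82 p [ 0.4817 -0.2868  0.1218] yaw -2.79 down [ 0.0048  0.0005 -1.    ] F [-0.3 -0.1 -0.2] gap 0.0599
 T [ 0.0012 -0.0008  0.1231] A [0.0008 0.0048 0.0001]
```

```bash
python3 -m handwheel '[{"tx":0.001,"ty":-0.0008,"tz":0.05,"ax":0,"ay":0.004,"az":0,"claw":0.06},{"tx":0.001,"ty":-0.0008,"tz":0.09,"ax":0,"ay":0.004,"az":0,"claw":0.06},{"tx":0.001,"ty":-0.0008,"tz":0.11,"ax":0,"ay":0.004,"az":0,"claw":0.06},{"tx":0.001,"ty":-0.0008,"tz":0.118,"ax":0,"ay":0.004,"az":0,"claw":0.06},{"tx":0.001,"ty":-0.0008,"tz":0.122,"ax":0,"ay":0.004,"az":0,"claw":0.06},{"tx":0.001,"ty":-0.0008,"tz":0.122,"ax":0,"ay":0.004,"az":0,"claw":0.06}]' 25
python3 -m handwheel '[{"tx":0,"ty":0,"tz":0,"ax":0,"ay":0,"az":0,"claw":0.035},{"tx":0,"ty":0,"tz":0,"ax":0,"ay":0,"az":0,"claw":0.035},{"tx":0,"ty":0,"tz":0,"ax":0,"ay":0,"az":0,"claw":0.035},{"tx":0,"ty":0,"tz":0,"ax":0,"ay":0,"az":0,"claw":0.035},{"tx":0,"ty":0,"tz":0,"ax":0,"ay":0,"az":0,"claw":0.035}]' 25
```

```text
clock: 23.58
eef_pos: [0.4809, -0.2883, -0.0004]
ee_rot: [0.025, 1.0, 0.0, 0.0]
force: [0.1, 0.5, -0.1]
finger_gap: 0.692
clock: 24.2
eef_pos: [0.4804, -0.2883, -0.0007]
ee_rot: [0.025, 1.0, 0.0, -0.0]
force: [-0.1, 1.6, 5.0]
finger_gap: 0.473
```

```bash
python3 -m handwheel '[{"tx":0,"ty":0,"tz":0,"ax":0,"ay":0,"az":0,"claw":0.06},{"tx":0,"ty":0,"tz":0,"ax":0,"ay":0,"az":0,"claw":0.06},{"tx":0,"ty":0,"tz":0,"ax":0,"ay":0,"az":0,"claw":0.06},{"tx":0,"ty":0,"tz":0.001,"ax":0,"ay":0,"az":0,"claw":0.06},{"tx":0,"ty":0,"tz":0.0015,"ax":0,"ay":0,"az":0,"claw":0.06},{"tx":0,"ty":0,"tz":0.0015,"ax":0,"ay":0,"az":0,"claw":0.06}]' 25
python3 -m handwheel '[{"tx":0,"ty":0,"tz":0,"ax":0,"ay":0,"az":0,"claw":0.035},{"tx":0,"ty":0,"tz":0,"ax":0,"ay":0,"az":0,"claw":0.035},{"tx":0,"ty":0,"tz":0,"ax":0,"ay":0,"az":0,"claw":0.035},{"tx":0,"ty":0,"tz":0,"ax":0,"ay":0,"az":0,"claw":0.035},{"tx":0,"ty":0,"tz":0,"ax":0,"ay":0,"az":0,"claw":0.035}]' 25
```

```text
clock: 24.95
eef_pos: [0.4801, -0.2877, -0.0017]
ee_rot: [0.025, 1.0, 0.001, -0.001]
force: [-1.8, 4.1, 8.8]
finger_gap: 0.688
clock: 25.58
eef_pos: [0.4812, -0.2889, -0.0017]
ee_rot: [0.025, 1.0, -0.0, 0.001]
force: [-0.3, -0.8, 5.2]
finger_gap: 0.48
```

```bash
python3 -m handwheel '[{"tx":0,"ty":0,"tz":-0.015,"ax":0,"ay":0,"az":0,"claw":0.035},{"tx":0,"ty":0,"tz":-0.05,"ax":0,"ay":0,"az":0,"claw":0.035},{"tx":0,"ty":0,"tz":-0.1,"ax":0,"ay":0,"az":0,"claw":0.035},{"tx":0,"ty":0,"tz":-0.14,"ax":0,"ay":0,"az":0,"claw":0.035},{"tx":0,"ty":0,"tz":-0.14,"ax":0,"ay":0,"az":0,"claw":0.035},{"tx":0,"ty":0,"tz":-0.14,"ax":0,"ay":0,"az":0,"claw":0.035}]' 25
python3 - <<'E'
from h import *
tgt((.4664,-.0686,.12,-9))
s=cap("scene");print("a",fit(s,(168,324),.009,dark(s)))
w=cap("wrist");cv2.imwrite("pics/heldb.png",w["pixels"])
E
```

```text
clock: 26.32
eef_pos: [0.4796, -0.288, 0.1371]
ee_rot: [0.025, 1.0, 0.001, -0.001]
force: [-0.1, -0.1, -0.6]
finger_gap: 0.474
t 26.32 p [ 0.4796 -0.288   0.1371] yaw -2.92 down [-0.0016  0.002  -1.    ] F [-0.1 -0.1 -0.6] gap 0.0412
 T [0.0243 0.2184 0.0176] A [ 0.0019 -0.0018  0.1061]
a (array([ 0.4983, -0.3751]), (60.2, 42.2), 31.1)
```

```bash
python3 -m handwheel '[{"tx":0.005,"ty":0.035,"tz":0.0,"ax":0,"ay":0,"az":0.02,"claw":0.035},{"tx":0.01,"ty":0.075,"tz":0.0,"ax":0,"ay":0,"az":0.04,"claw":0.035},{"tx":0.015,"ty":0.115,"tz":0.0,"ax":0,"ay":0,"az":0.06,"claw":0.035},{"tx":0.02,"ty":0.155,"tz":0.0,"ax":0,"ay":0,"az":0.08,"claw":0.035},{"tx":0.0243,"ty":0.19,"tz":0.01,"ax":0.002,"ay":-0.0018,"az":0.106,"claw":0.035},{"tx":0.0243,"ty":0.2184,"tz":0.0176,"ax":0.002,"ay":-0.0018,"az":0.106,"claw":0.035},{"tx":0.0243,"ty":0.2184,"tz":0.0176,"ax":0.002,"ay":-0.0018,"az":0.106,"claw":0.035},{"tx":0.0243,"ty":0.2184,"tz":0.0176,"ax":0.002,"ay":-0.0018,"az":0.106,"claw":0.035},{"tx":0.0243,"ty":0.2184,"tz":0.0176,"ax":0.002,"ay":-0.0018,"az":0.106,"claw":0.035}]' 25
cat >> h.py <<'E'
def overedge():
    "held gasket-up cover over the ramp: back end seen by the wrist -> centre beyond edge"
    a=np.radians(-9);u=np.array([np.cos(a),np.sin(a)]);E0=np.array([.456,-.067])
    w=cap("wrist");z=env.observe()["eef_pos"][2]+.0125
    g=w["pixels"][:,:,1].astype(int)
    for col in(305,320,335):
        r=next((r for r in range(200,290) if (g[r:r+12,col]<60).all()),None)
        if r is None: print("no back end",g[200:290:4,col].tolist());continue
        print(col,r,"centre beyond edge",round(float((onz(w,[(col,r-2)],z)[0][:2]-E0)@u)+.03,4))
E
python3 -c "
from h import *
tgt((.4664,-.0686,.0835,-9));overedge()"
```

```text
clock: 27.55
eef_pos: [0.467, -0.0698, 0.1199]
ee_rot: [0.079, 0.997, -0.001, 0.0]
force: [-1.1, 0.3, 0.7]
finger_gap: 0.475
t 27.55 p [ 0.467  -0.0698  0.1199] yaw -9.03 down [ 0.0002 -0.0011 -1.    ] F [-1.1  0.3  0.7] gap 0.0414
 T [0.0008 0.0011 0.0364] A [-0.0011  0.0004 -0.0006]
305 233 centre beyond edge 0.0105
320 233 centre beyond edge 0.0105
335 233 centre beyond edge 0.0105
```

```bash
python3 -m handwheel '[{"tx":0,"ty":0.001,"tz":0.02,"ax":0,"ay":0,"az":0,"claw":0.035},{"tx":0,"ty":0.001,"tz":0.036,"ax":0,"ay":0,"az":0,"claw":0.035},{"tx":0,"ty":0.001,"tz":0.036,"ax":0,"ay":0,"az":0,"claw":0.035},{"tx":0,"ty":0.001,"tz":0.036,"ax":0,"ay":0,"az":0,"claw":0.035},{"tx":0,"ty":0.001,"tz":0.036,"ax":0,"ay":0,"az":0,"claw":0.087},{"tx":0,"ty":0.001,"tz":0.036,"ax":0,"ay":0,"az":0,"claw":0.087},{"tx":0,"ty":0.001,"tz":0.036,"ax":0,"ay":0,"az":0,"claw":0.087},{"tx":0,"ty":0.001,"tz":0.036,"ax":0,"ay":0,"az":0,"claw":0.087},{"tx":0,"ty":0.001,"tz":0.036,"ax":0,"ay":0,"az":0,"claw":0.087},{"tx":0,"ty":0.001,"tz":-0.02,"ax":0,"ay":0,"az":0,"claw":0.087},{"tx":-0.032,"ty":0.001,"tz":-0.04,"ax":0,"ay":0,"az":0,"claw":0.065},{"tx":-0.032,"ty":0.001,"tz":-0.04,"ax":0,"ay":0,"az":0,"claw":0.065},{"tx":-0.032,"ty":0.001,"tz":-0.04,"ax":0,"ay":0,"az":0,"claw":0.065}]' 25
python3 - <<'E'
from h import *
s=cap("scene");w=cap("wrist");cv2.imwrite("pics/b_mat.png",np.hstack([s["pixels"][200:400,100:420],w["pixels"][80:280,160:480]]))
sm=matmask(s,bright(s,150));wm=matmask(w,bright(w,170))
for n,c,m in(("s",s,sm),("w",w,wm)):
    k=max(cv2.findContours(m.astype(np.uint8),0,2)[0],key=cv2.contourArea);mm=cv2.moments(k)
    print(n,fit(c,(mm["m10"]/mm["m00"],mm["m01"]/mm["m00"]),.010,m))
    b=dark(c,60)&matmask(c,np.ones((480,640),bool));print("dark px on mat",b.sum())
tgt()
E
```

```text
clock: 29.22
eef_pos: [0.4977, -0.073, 0.1591]
ee_rot: [0.078, 0.997, -0.0, -0.001]
force: [-0.6, 0.1, -1.2]
finger_gap: 0.776
s (array([ 0.4975, -0.0699]), (60.1, 42.0), -9.2)
dark px on mat 5
w (array([ 0.5015, -0.0724]), (59.3, 41.8), -8.9)
dark px on mat 1102
t 29.32 p [ 0.4974 -0.0731  0.1589] yaw -8.97 down [-0.0022 -0.0011 -1.    ] F [ 0.9 -0.4 -0.4] gap 0.0664
```

B has turned too: a full 60×42 bright face, with no gasket visible. I'll pick it up.

```bash
python3 -m handwheel '[{"tx":-0.0034,"ty":0.0013,"tz":0.05,"ax":0,"ay":-0.002,"az":0,"claw":0.065},{"tx":-0.0034,"ty":0.0013,"tz":0.1,"ax":0,"ay":-0.002,"az":0,"claw":0.065},{"tx":-0.0034,"ty":0.0013,"tz":0.135,"ax":0,"ay":-0.002,"az":0,"claw":0.065},{"tx":-0.0034,"ty":0.0013,"tz":0.15,"ax":0,"ay":-0.002,"az":0,"claw":0.065},{"tx":-0.0034,"ty":0.0013,"tz":0.158,"ax":0,"ay":-0.002,"az":0,"claw":0.065},{"tx":-0.0034,"ty":0.0013,"tz":0.1612,"ax":0,"ay":-0.002,"az":0,"claw":0.065},{"tx":-0.0034,"ty":0.0013,"tz":0.1612,"ax":0,"ay":-0.002,"az":0,"claw":0.065}]' 25
python3 -m handwheel '[{"tx":0,"ty":0,"tz":0,"ax":0,"ay":0,"az":0,"claw":0.035},{"tx":0,"ty":0,"tz":0,"ax":0,"ay":0,"az":0,"claw":0.035},{"tx":0,"ty":0,"tz":0,"ax":0,"ay":0,"az":0,"claw":0.035},{"tx":0,"ty":0,"tz":0,"ax":0,"ay":0,"az":0,"claw":0.035},{"tx":0,"ty":0,"tz":0,"ax":0,"ay":0,"az":0,"claw":0.035}]' 25
```

```text
clock: 30.2
eef_pos: [0.5031, -0.0723, -0.0004]
ee_rot: [0.078, 0.997, -0.0, 0.002]
force: [0.4, 0.2, -0.6]
finger_gap: 0.749
clock: 30.82
eef_pos: [0.5026, -0.0724, -0.0009]
ee_rot: [0.078, 0.997, -0.001, 0.001]
force: [-0.0, 1.2, 2.6]
finger_gap: 0.471
```

```bash
python3 -m handwheel '[{"tx":0,"ty":0,"tz":0,"ax":0,"ay":0,"az":0,"claw":0.06},{"tx":0,"ty":0,"tz":0,"ax":0,"ay":0,"az":0,"claw":0.06},{"tx":0,"ty":0,"tz":0,"ax":0,"ay":0,"az":0,"claw":0.06},{"tx":0.001,"ty":0,"tz":0.001,"ax":0,"ay":0,"az":0,"claw":0.06},{"tx":0.001,"ty":0,"tz":0.0016,"ax":0,"ay":0,"az":0,"claw":0.06},{"tx":0.001,"ty":0,"tz":0.0016,"ax":0,"ay":0,"az":0,"claw":0.06}]' 25
python3 -m handwheel '[{"tx":0,"ty":0,"tz":0,"ax":0,"ay":0,"az":0,"claw":0.035},{"tx":0,"ty":0,"tz":0,"ax":0,"ay":0,"az":0,"claw":0.035},{"tx":0,"ty":0,"tz":0,"ax":0,"ay":0,"az":0,"claw":0.035},{"tx":0,"ty":0,"tz":0,"ax":0,"ay":0,"az":0,"claw":0.035},{"tx":0,"ty":0,"tz":0,"ax":0,"ay":0,"az":0,"claw":0.035}]' 25
```

```text
clock: 31.58
eef_pos: [0.5014, -0.0723, -0.0029]
ee_rot: [0.078, 0.997, -0.001, 0.001]
force: [-0.2, -0.2, -0.1]
finger_gap: 0.689
clock: 32.2
eef_pos: [0.5015, -0.0723, -0.0028]
ee_rot: [0.078, 0.997, -0.001, 0.001]
force: [0.5, 0.3, -0.2]
finger_gap: 0.475
```

```bash
python3 -m handwheel '[{"tx":0,"ty":0,"tz":-0.015,"ax":0,"ay":0,"az":0,"claw":0.035},{"tx":0,"ty":0,"tz":-0.05,"ax":0,"ay":0,"az":0,"claw":0.035},{"tx":0,"ty":0,"tz":-0.09,"ax":0,"ay":0,"az":0,"claw":0.035},{"tx":0,"ty":0,"tz":-0.12,"ax":0,"ay":0,"az":0,"claw":0.035},{"tx":0.012,"ty":0.04,"tz":-0.12,"ax":0,"ay":0,"az":-0.02,"claw":0.035},{"tx":0.025,"ty":0.08,"tz":-0.12,"ax":0,"ay":0,"az":-0.04,"claw":0.035},{"tx":0.04,"ty":0.12,"tz":-0.12,"ax":0,"ay":0,"az":-0.06,"claw":0.035},{"tx":0.05,"ty":0.16,"tz":-0.1,"ax":0,"ay":0,"az":-0.079,"claw":0.035},{"tx":0.0595,"ty":0.184,"tz":-0.07,"ax":0,"ay":0,"az":-0.079,"claw":0.035},{"tx":0.0595,"ty":0.184,"tz":-0.05,"ax":0,"ay":0,"az":-0.079,"claw":0.035},{"tx":0.0595,"ty":0.184,"tz":-0.05,"ax":0,"ay":0,"az":-0.079,"claw":0.035},{"tx":0.0595,"ty":0.184,"tz":-0.05,"ax":0,"ay":0,"az":-0.079,"claw":0.035}]' 25
python3 - <<'E'
from h import *
tgt((.4714,.1186,.0205,-4.45))
w=cap("wrist");cv2.imwrite("pics/heldb2.png",w["pixels"])
g=w["pixels"][:,:,1].astype(int);print(g[226:244,320].tolist(),g[366:386,300].tolist(),g[300,250:280].tolist(),g[300,360:390].tolist())
E
```

```text
clock: 33.7
eef_pos: [0.472, 0.119, 0.0481]
ee_rot: [0.039, 0.999, -0.0, 0.002]
force: [0.1, 0.3, -0.6]
finger_gap: 0.476
t 33.7 p [0.472  0.119  0.0481] yaw -4.44 down [ 0.0044 -0.0005 -1.    ] F [ 0.1  0.3 -0.6] gap 0.0414
 T [ 0.0007 -0.0004  0.0276] A [-0.0001  0.0044  0.0002]
[139, 141, 129, 107, 96, 114, 143, 178, 201, 208, 205, 206, 206, 205, 205, 206, 207, 205] [209, 204, 208, 205, 208, 207, 208, 205, 206, 206, 205, 202, 208, 207, 203, 204, 207, 205, 203, 206] [12, 16, 19, 13, 16, 17, 14, 11, 15, 17, 12, 13, 19, 9, 16, 26, 86, 161, 200, 207, 210, 207, 207, 205, 205, 207, 201, 201, 201, 198] [207, 204, 205, 204, 204, 202, 208, 206, 205, 205, 201, 180, 126, 52, 20, 0, 10, 10, 17, 12, 19, 11, 16, 17, 16, 14, 15, 20, 15, 15]
```

```bash
python3 -m handwheel '[{"tx":0.0014,"ty":-0.0004,"tz":0.012,"ax":0,"ay":0.004,"az":0,"claw":0.035},{"tx":0.0014,"ty":-0.0004,"tz":0.022,"ax":0,"ay":0.004,"az":0,"claw":0.035},{"tx":0.0014,"ty":-0.0004,"tz":0.026,"ax":0,"ay":0.004,"az":0,"claw":0.035},{"tx":0.0014,"ty":-0.0004,"tz":0.028,"ax":0,"ay":0.004,"az":0,"claw":0.035},{"tx":0.0014,"ty":-0.0004,"tz":0.0285,"ax":0,"ay":0.004,"az":0,"claw":0.035},{"tx":0.0014,"ty":-0.0004,"tz":0.0285,"ax":0,"ay":0.004,"az":0,"claw":0.035}]' 25
```

```text
clock: 34.5
eef_pos: [0.47, 0.1186, 0.0185]
ee_rot: [0.039, 0.999, -0.0, -0.0]
force: [-0.4, 0.3, -0.1]
finger_gap: 0.471
```

```bash
python3 -m handwheel '[{"tx":0,"ty":0,"tz":0.0005,"ax":0,"ay":0,"az":0,"claw":0.035},{"tx":-0.0005,"ty":0,"tz":0.0005,"ax":0,"ay":0,"az":0,"claw":0.065},{"tx":-0.0005,"ty":0,"tz":0.0005,"ax":0,"ay":0,"az":0,"claw":0.065},{"tx":-0.0005,"ty":0,"tz":0.0005,"ax":0,"ay":0,"az":0,"claw":0.065},{"tx":-0.0005,"ty":0,"tz":0.0005,"ax":0,"ay":0,"az":0,"claw":0.065},{"tx":-0.0005,"ty":0,"tz":-0.03,"ax":0,"ay":0,"az":0,"claw":0.065},{"tx":-0.0005,"ty":0,"tz":-0.08,"ax":0,"ay":0,"az":0,"claw":0.065},{"tx":-0.08,"ty":0,"tz":-0.12,"ax":0,"ay":0,"az":0,"claw":0.065},{"tx":-0.08,"ty":0,"tz":-0.12,"ax":0,"ay":0,"az":0,"claw":0.065},{"tx":-0.08,"ty":0,"tz":-0.12,"ax":0,"ay":0,"az":0,"claw":0.065},{"tx":-0.08,"ty":0,"tz":-0.12,"ax":0,"ay":0,"az":0,"claw":0.065}]' 25
python3 - <<'E'
from h import *
w=cap("wrist");cv2.imwrite("pics/p1.png",w["pixels"])
for S in([.4714,.1186,.031],[.5463,.1128,.031]):
    px=proj(w,S)[0];print(px,[fit(w,px,.031,bright(w,t)) for t in(170,190)])
print(ports(w,proj(w,[[.4789,.2135,.025],[.5537,.2077,.025]]))[0])
s=cap("scene");print("a",fit(s,(168,324),.009,dark(s)),"dark px",dark(s)[280:380,130:270].sum())
tgt((.502,-.3775,.2,31.3),(.502,-.3775,.12,31.3),(.45,-.15,.2,10))
E
```

```text
clock: 35.88
eef_pos: [0.5482, 0.112, 0.1372]
ee_rot: [0.039, 0.999, -0.001, -0.002]
force: [0.5, -0.1, -0.6]
finger_gap: 0.746
[319.1448 111.3899] [(array([0.4699, 0.1197]), (59.4, 41.9), -4.2), (array([0.4699, 0.1195]), (58.0, 41.0), -4.4)]
[319.1436 228.9872] [(array([0.5478, 0.1124]), (60.0, 42.4), -4.4), (array([0.5477, 0.1124]), (58.7, 41.0), -4.4)]
[[0.4788 0.2137]
 [0.5538 0.2078]]
a (array([ 0.4982, -0.3752]), (59.9, 42.2), 31.1) dark px 242
t 35.98 p [0.5482 0.1122 0.1373] yaw -4.42 down [-0.0038 -0.0018 -1.    ] F [-0.5  0.1  0.4] gap 0.0648
 T [ 0.0086 -0.4919 -0.0616] A [-0.0009 -0.0042 -0.6235]
 T [ 0.0083 -0.4917  0.0184] A [-0.0009 -0.0042 -0.6235]
 T [ 0.0779 -0.2691 -0.0618] A [-0.0017 -0.0039 -0.2517]
```

Both placed covers are within about 1.5 mm of their seats and square. Cover A is still where it was, so I'll fetch it.

```bash
python3 -m handwheel '[{"tx":0.001,"ty":-0.045,"tz":-0.03,"ax":0,"ay":-0.004,"az":-0.06,"claw":0.065},{"tx":0.002,"ty":-0.095,"tz":-0.05,"ax":0,"ay":-0.004,"az":-0.12,"claw":0.065},{"tx":0.003,"ty":-0.145,"tz":-0.06,"ax":0,"ay":-0.004,"az":-0.18,"claw":0.065},{"tx":0.004,"ty":-0.2,"tz":-0.06,"ax":0,"ay":-0.004,"az":-0.25,"claw":0.065},{"tx":0.005,"ty":-0.25,"tz":-0.06,"ax":0,"ay":-0.004,"az":-0.32,"claw":0.065},{"tx":0.006,"ty":-0.3,"tz":-0.05,"ax":0,"ay":-0.004,"az":-0.39,"claw":0.065},{"tx":0.007,"ty":-0.35,"tz":-0.03,"ax":0,"ay":-0.004,"az":-0.46,"claw":0.065},{"tx":0.008,"ty":-0.4,"tz":-0.01,"ax":0,"ay":-0.004,"az":-0.53,"claw":0.065},{"tx":0.0083,"ty":-0.45,"tz":0.01,"ax":0,"ay":-0.004,"az":-0.6,"claw":0.065},{"tx":0.0083,"ty":-0.4917,"tz":0.0184,"ax":0,"ay":-0.004,"az":-0.6235,"claw":0.065},{"tx":0.0083,"ty":-0.4917,"tz":0.0184,"ax":0,"ay":-0.004,"az":-0.6235,"claw":0.065},{"tx":0.0083,"ty":-0.4917,"tz":0.0184,"ax":0,"ay":-0.004,"az":-0.6235,"claw":0.065},{"tx":0.0083,"ty":-0.4917,"tz":0.0184,"ax":0,"ay":-0.004,"az":-0.6235,"claw":0.065}]' 25
python3 - <<'E'
from h import *
w=cap("wrist");px=proj(w,[.502,-.3775,.011])[0];print(px)
for t in(45,60,75):
    q=fit(w,px,.011,dark(w,t));print(q)
tgt((*q[0],-.0018,q[2]))
E
```

```text
clock: 37.6
eef_pos: [0.5038, -0.376, 0.1209]
ee_rot: [-0.27, 0.963, -0.0, 0.001]
force: [0.4, 0.4, 0.4]
finger_gap: 0.746
[318.0347 225.5111]
(array([ 0.5031, -0.3771]), (59.2, 40.5), 31.5)
(array([ 0.503, -0.377]), (59.3, 41.0), 31.4)
(array([ 0.503, -0.377]), (59.3, 41.3), 31.4)
t 37.65 p [ 0.5039 -0.376   0.121 ] yaw 31.38 down [ 0.0031 -0.0003 -1.    ] F [0.3 0.8 0.4] gap 0.0651
 T [ 0.0016 -0.0002  0.1228] A [-0.0019  0.0025 -0.0003]
```

```bash
python3 -m handwheel '[{"tx":0.0014,"ty":-0.0002,"tz":0.05,"ax":-0.002,"ay":0.0025,"az":0,"claw":0.065},{"tx":0.0014,"ty":-0.0002,"tz":0.09,"ax":-0.002,"ay":0.0025,"az":0,"claw":0.06},{"tx":0.0014,"ty":-0.0002,"tz":0.11,"ax":-0.002,"ay":0.0025,"az":0,"claw":0.06},{"tx":0.0014,"ty":-0.0002,"tz":0.118,"ax":-0.002,"ay":0.0025,"az":0,"claw":0.06},{"tx":0.0014,"ty":-0.0002,"tz":0.1222,"ax":-0.002,"ay":0.0025,"az":0,"claw":0.06},{"tx":0.0014,"ty":-0.0002,"tz":0.1222,"ax":-0.002,"ay":0.0025,"az":0,"claw":0.06},{"tx":0.0014,"ty":-0.0002,"tz":0.1222,"ax":-0.002,"ay":0.0025,"az":0,"claw":0.06}]' 25
python3 -m handwheel '[{"tx":0,"ty":0,"tz":0,"ax":0,"ay":0,"az":0,"claw":0.035},{"tx":0,"ty":0,"tz":0,"ax":0,"ay":0,"az":0,"claw":0.035},{"tx":0,"ty":0,"tz":0,"ax":0,"ay":0,"az":0,"claw":0.035},{"tx":0,"ty":0,"tz":0,"ax":0,"ay":0,"az":0,"claw":0.035},{"tx":0,"ty":0,"tz":0,"ax":0,"ay":0,"az":0,"claw":0.035}]' 25
```

```text
clock: 38.52
eef_pos: [0.5033, -0.3783, -0.0007]
ee_rot: [-0.27, 0.963, -0.0, 0.0]
force: [-0.1, 0.1, 0.2]
finger_gap: 0.687
clock: 39.15
eef_pos: [0.5027, -0.3782, -0.0016]
ee_rot: [-0.27, 0.963, 0.0, -0.0]
force: [-0.5, 0.8, 1.2]
finger_gap: 0.479
```

```bash
python3 -m handwheel '[{"tx":0,"ty":0,"tz":-0.015,"ax":0,"ay":0,"az":0,"claw":0.035},{"tx":0,"ty":0,"tz":-0.05,"ax":0,"ay":0,"az":0,"claw":0.035},{"tx":0,"ty":0,"tz":-0.1,"ax":0,"ay":0,"az":0,"claw":0.035},{"tx":0,"ty":0,"tz":-0.14,"ax":0,"ay":0,"az":0,"claw":0.035},{"tx":0,"ty":0,"tz":-0.14,"ax":0,"ay":0,"az":0,"claw":0.035},{"tx":0,"ty":0,"tz":-0.14,"ax":0,"ay":0,"az":0,"claw":0.035}]' 25
python3 -c "
from h import *
tgt((.4666,-.0686,.12,-9))"
```

```text
clock: 39.9
eef_pos: [0.5022, -0.3777, 0.1381]
ee_rot: [-0.269, 0.963, 0.001, -0.0]
force: [1.0, -1.2, -0.6]
finger_gap: 0.478
t 39.9 p [ 0.5022 -0.3777  0.1381] yaw 31.26 down [-0.001   0.0012 -1.    ] F [ 1.  -1.2 -0.6] gap 0.0416
 T [-0.1299  0.2827  0.0185] A [ 0.0014 -0.0007  0.7027]
```

```bash
python3 -m handwheel '[{"tx":-0.013,"ty":0.028,"tz":0,"ax":0,"ay":0,"az":0.07,"claw":0.035},{"tx":-0.028,"ty":0.06,"tz":0,"ax":0,"ay":0,"az":0.15,"claw":0.035},{"tx":-0.043,"ty":0.094,"tz":0,"ax":0,"ay":0,"az":0.25,"claw":0.035},{"tx":-0.059,"ty":0.128,"tz":0,"ax":0,"ay":0,"az":0.35,"claw":0.035},{"tx":-0.075,"ty":0.163,"tz":0,"ax":0,"ay":0,"az":0.45,"claw":0.035},{"tx":-0.091,"ty":0.198,"tz":0,"ax":0,"ay":0,"az":0.55,"claw":0.035},{"tx":-0.107,"ty":0.233,"tz":0,"ax":0,"ay":0,"az":0.65,"claw":0.035},{"tx":-0.12,"ty":0.262,"tz":0.01,"ax":0,"ay":0,"az":0.7027,"claw":0.035},{"tx":-0.13,"ty":0.2827,"tz":0.0185,"ax":0.0014,"ay":-0.0007,"az":0.7027,"claw":0.035},{"tx":-0.13,"ty":0.2827,"tz":0.0185,"ax":0.0014,"ay":-0.0007,"az":0.7027,"claw":0.035},{"tx":-0.13,"ty":0.2827,"tz":0.0185,"ax":0.0014,"ay":-0.0007,"az":0.7027,"claw":0.035},{"tx":-0.13,"ty":0.2827,"tz":0.0185,"ax":0.0014,"ay":-0.0007,"az":0.7027,"claw":0.035}]' 25
python3 -c "
from h import *
tgt((.4666,-.0686,.0835,-9));overedge()"
```

```text
clock: 41.4
eef_pos: [0.4671, -0.0697, 0.1198]
ee_rot: [0.079, 0.997, -0.0, 0.0]
force: [-0.1, -0.4, 0.1]
finger_gap: 0.478
t 41.4 p [ 0.4671 -0.0697  0.1198] yaw -9.04 down [-0.    -0.001 -1.   ] F [-0.1 -0.4  0.1] gap 0.0416
 T [0.0007 0.001  0.0363] A [-0.001   0.0001 -0.0007]
305 234 centre beyond edge 0.011
320 234 centre beyond edge 0.011
335 234 centre beyond edge 0.011
```

```bash
python3 -m handwheel '[{"tx":0,"ty":0.001,"tz":0.02,"ax":0,"ay":0,"az":0,"claw":0.035},{"tx":0,"ty":0.001,"tz":0.036,"ax":0,"ay":0,"az":0,"claw":0.035},{"tx":0,"ty":0.001,"tz":0.036,"ax":0,"ay":0,"az":0,"claw":0.035},{"tx":0,"ty":0.001,"tz":0.036,"ax":0,"ay":0,"az":0,"claw":0.035},{"tx":0,"ty":0.001,"tz":0.036,"ax":0,"ay":0,"az":0,"claw":0.087},{"tx":0,"ty":0.001,"tz":0.036,"ax":0,"ay":0,"az":0,"claw":0.087},{"tx":0,"ty":0.001,"tz":0.036,"ax":0,"ay":0,"az":0,"claw":0.087},{"tx":0,"ty":0.001,"tz":0.036,"ax":0,"ay":0,"az":0,"claw":0.087},{"tx":0,"ty":0.001,"tz":0.036,"ax":0,"ay":0,"az":0,"claw":0.087},{"tx":0,"ty":0.001,"tz":-0.02,"ax":0,"ay":0,"az":0,"claw":0.087},{"tx":-0.034,"ty":0.001,"tz":-0.04,"ax":0,"ay":0,"az":0,"claw":0.065},{"tx":-0.034,"ty":0.001,"tz":-0.04,"ax":0,"ay":0,"az":0,"claw":0.065},{"tx":-0.034,"ty":0.001,"tz":-0.04,"ax":0,"ay":0,"az":0,"claw":0.065},{"tx":-0.034,"ty":0.001,"tz":-0.04,"ax":0,"ay":0,"az":0,"claw":0.065}]' 25
python3 - <<'E'
from h import *
s=cap("scene");w=cap("wrist");cv2.imwrite("pics/a_mat.png",np.hstack([s["pixels"][200:400,100:420],w["pixels"][80:280,160:480]]))
sm=matmask(s,bright(s,150));wm=matmask(w,bright(w,170))
for n,c,m in(("s",s,sm),("w",w,wm)):
    k=max(cv2.findContours(m.astype(np.uint8),0,2)[0],key=cv2.contourArea);mm=cv2.moments(k)
    q=fit(c,(mm["m10"]/mm["m00"],mm["m01"]/mm["m00"]),.010,m);print(n,q)
tgt((*q[0],.02,q[2]))
E
```

```text
clock: 43.2
eef_pos: [0.4994, -0.0733, 0.1588]
ee_rot: [0.078, 0.997, -0.001, -0.001]
force: [-0.5, -0.1, 1.2]
finger_gap: 0.759
s (array([ 0.4984, -0.0698]), (60.0, 42.2), -8.4)
w (array([ 0.5023, -0.0724]), (59.2, 41.7), -8.8)
t 43.3 p [ 0.4999 -0.0733  0.1592] yaw -8.97 down [-0.0015 -0.0011 -1.    ] F [-1.1 -0.7  0.2] gap 0.0651
 T [-0.0024  0.0015  0.1392] A [-0.0013 -0.0013 -0.003 ]
```

A has turned as well. I'll pick it up.

```bash
python3 -m handwheel '[{"tx":-0.0016,"ty":0.0013,"tz":0.05,"ax":0,"ay":0,"az":0,"claw":0.065},{"tx":-0.0016,"ty":0.0013,"tz":0.1,"ax":0,"ay":0,"az":0,"claw":0.065},{"tx":-0.0016,"ty":0.0013,"tz":0.135,"ax":0,"ay":0,"az":0,"claw":0.065},{"tx":-0.0016,"ty":0.0013,"tz":0.15,"ax":0,"ay":0,"az":0,"claw":0.065},{"tx":-0.0016,"ty":0.0013,"tz":0.158,"ax":0,"ay":0,"az":0,"claw":0.065},{"tx":-0.0016,"ty":0.0013,"tz":0.1615,"ax":0,"ay":0,"az":0,"claw":0.065},{"tx":-0.0016,"ty":0.0013,"tz":0.1628,"ax":0,"ay":0,"az":0,"claw":0.065},{"tx":-0.0016,"ty":0.0013,"tz":0.1628,"ax":0,"ay":0,"az":0,"claw":0.065}]' 25
```

```text
clock: 44.3
eef_pos: [0.5031, -0.0723, -0.0022]
ee_rot: [0.078, 0.997, -0.0, 0.001]
force: [0.4, -0.2, -0.8]
finger_gap: 0.747
```

```bash
python3 -m handwheel '[{"tx":0.0008,"ty":0,"tz":0.0003,"ax":0,"ay":0,"az":0,"claw":0.06},{"tx":0.0008,"ty":0,"tz":0.0003,"ax":0,"ay":0,"az":0,"claw":0.035},{"tx":0.0008,"ty":0,"tz":0.0003,"ax":0,"ay":0,"az":0,"claw":0.035},{"tx":0.0008,"ty":0,"tz":0.0003,"ax":0,"ay":0,"az":0,"claw":0.035},{"tx":0.0008,"ty":0,"tz":0.0003,"ax":0,"ay":0,"az":0,"claw":0.035},{"tx":0.0008,"ty":0,"tz":0.0003,"ax":0,"ay":0,"az":0,"claw":0.035}]' 25
```

```text
clock: 45.05
eef_pos: [0.5018, -0.0723, -0.0032]
ee_rot: [0.078, 0.997, -0.0, 0.0]
force: [-0.6, 0.1, 0.3]
finger_gap: 0.47
```

```bash
python3 -m handwheel '[{"tx":0,"ty":0,"tz":-0.015,"ax":0,"ay":0,"az":0,"claw":0.035},{"tx":0,"ty":0,"tz":-0.05,"ax":0,"ay":0,"az":0,"claw":0.035},{"tx":0,"ty":0,"tz":-0.09,"ax":0,"ay":0,"az":0,"claw":0.035},{"tx":0,"ty":0,"tz":-0.12,"ax":0,"ay":0,"az":0,"claw":0.035},{"tx":0.01,"ty":0.04,"tz":-0.13,"ax":0,"ay":0,"az":-0.02,"claw":0.035},{"tx":0.02,"ty":0.08,"tz":-0.13,"ax":0,"ay":0,"az":-0.04,"claw":0.035},{"tx":0.03,"ty":0.12,"tz":-0.13,"ax":0,"ay":0,"az":-0.06,"claw":0.035},{"tx":0.04,"ty":0.16,"tz":-0.13,"ax":0,"ay":0,"az":-0.079,"claw":0.035},{"tx":0.05,"ty":0.2,"tz":-0.13,"ax":0,"ay":0,"az":-0.079,"claw":0.035},{"tx":0.06,"ty":0.24,"tz":-0.13,"ax":0,"ay":0,"az":-0.079,"claw":0.035},{"tx":0.0672,"ty":0.27,"tz":-0.12,"ax":0,"ay":0,"az":-0.079,"claw":0.035},{"tx":0.0672,"ty":0.2788,"tz":-0.08,"ax":0,"ay":0,"az":-0.079,"claw":0.035},{"tx":0.0672,"ty":0.2788,"tz":-0.052,"ax":0,"ay":0,"az":-0.079,"claw":0.035},{"tx":0.0672,"ty":0.2788,"tz":-0.052,"ax":0,"ay":0,"az":-0.079,"claw":0.035},{"tx":0.0672,"ty":0.2788,"tz":-0.052,"ax":0,"ay":0,"az":-0.079,"claw":0.035}]' 25
python3 - <<'E'
from h import *
w=cap("wrist");g=w["pixels"][:,:,1].astype(int);print(g[226:244,320].tolist())
tgt((.4789,.2136,.0185,-4.45))
E
```

```text
clock: 46.92
eef_pos: [0.4798, 0.2141, 0.05]
ee_rot: [0.039, 0.999, 0.0, 0.001]
force: [0.1, 0.2, -0.3]
finger_gap: 0.474
[133, 135, 132, 127, 108, 85, 88, 118, 152, 181, 194, 202, 203, 199, 202, 201, 202, 199]
t 46.98 p [0.4799 0.2142 0.0503] yaw -4.44 down [ 0.0028  0.001  -1.    ] F [ 0.6  0.1 -0.5] gap 0.0415
 T [ 0.0011 -0.0007  0.0318] A [0.0012 0.0027 0.0001]
```

```bash
python3 -m handwheel '[{"tx":0.0013,"ty":-0.0006,"tz":0.012,"ax":0.001,"ay":0.0025,"az":0,"claw":0.035},{"tx":0.0013,"ty":-0.0006,"tz":0.022,"ax":0.001,"ay":0.0025,"az":0,"claw":0.035},{"tx":0.0013,"ty":-0.0006,"tz":0.028,"ax":0.001,"ay":0.0025,"az":0,"claw":0.035},{"tx":0.0013,"ty":-0.0006,"tz":0.031,"ax":0.001,"ay":0.0025,"az":0,"claw":0.035},{"tx":0.0013,"ty":-0.0006,"tz":0.0315,"ax":0.001,"ay":0.0025,"az":0,"claw":0.035},{"tx":0.0013,"ty":-0.0006,"tz":0.0315,"ax":0.001,"ay":0.0025,"az":0,"claw":0.035}]' 25
```

```text
clock: 47.72
eef_pos: [0.4772, 0.2127, 0.0178]
ee_rot: [0.039, 0.999, -0.001, -0.002]
force: [-3.6, -0.8, 7.1]
finger_gap: 0.471
```

```bash
python3 -m handwheel '[{"tx":0,"ty":0.0004,"tz":-0.0015,"ax":0,"ay":0.001,"az":0,"claw":0.035},{"tx":-0.0004,"ty":0.0004,"tz":-0.001,"ax":0,"ay":0.001,"az":0,"claw":0.035},{"tx":-0.0004,"ty":0.0004,"tz":-0.001,"ax":0,"ay":0.001,"az":0,"claw":0.035},{"tx":-0.0004,"ty":0.0004,"tz":-0.001,"ax":0,"ay":0.001,"az":0,"claw":0.065},{"tx":-0.0004,"ty":0.0004,"tz":-0.001,"ax":0,"ay":0.001,"az":0,"claw":0.065},{"tx":-0.0004,"ty":0.0004,"tz":-0.001,"ax":0,"ay":0.001,"az":0,"claw":0.065},{"tx":-0.0004,"ty":0.0004,"tz":-0.001,"ax":0,"ay":0.001,"az":0,"claw":0.065},{"tx":-0.0004,"ty":0.0004,"tz":-0.03,"ax":0,"ay":0.001,"az":0,"claw":0.065},{"tx":-0.0004,"ty":0.0004,"tz":-0.08,"ax":0,"ay":0.001,"az":0,"claw":0.065},{"tx":-0.04,"ty":-0.03,"tz":-0.12,"ax":0,"ay":0.001,"az":0,"claw":0.03},{"tx":-0.08,"ty":-0.05,"tz":-0.14,"ax":0,"ay":0.001,"az":0,"claw":0},{"tx":-0.08,"ty":-0.05,"tz":-0.14,"ax":0,"ay":0.001,"az":0,"claw":0},{"tx":-0.08,"ty":-0.05,"tz":-0.14,"ax":0,"ay":0.001,"az":0,"claw":0}]' 25
python3 - <<'E'
from h import *
w=cap("wrist");cv2.imwrite("pics/p2.png",w["pixels"])
for S in([.4714,.1186,.031],[.4789,.2136,.031],[.5463,.1128,.031]):
    px=proj(w,S)[0];print(px,[fit(w,px,.031,bright(w,t)) for t in(170,190)])
print(ports(w,proj(w,[[.5537,.2077,.025]]))[0])
a=np.radians(-4.45);u=np.array([np.cos(a),np.sin(a)])
d=cap("side");cv2.imwrite("pics/side_p.png",d["pixels"]);s=cap("scene");cv2.imwrite("pics/scene_p.png",s["pixels"])
tgt((.554,.377,.25,-4.45),(.554,.377,.19,-4.45))
E
```

```text
clock: 49.35
eef_pos: [0.5529, 0.1569, 0.1561]
ee_rot: [0.039, 0.999, -0.001, -0.003]
force: [0.6, 0.3, -1.1]
finger_gap: 0.381
[251.2269 110.8235] [(array([0.4698, 0.1194]), (60.2, 42.3), -4.8), (array([0.4698, 0.1196]), (59.0, 41.6), -4.6)]
[394.7682 111.0215] [(array([0.4785, 0.2147]), (60.3, 42.1), -4.2), (array([0.4785, 0.2146]), (59.1, 41.2), -4.2)]
[255.0923 221.1097] [(array([0.5479, 0.1122]), (60.2, 42.4), -4.3), (array([0.5476, 0.1123]), (59.4, 41.6), -4.3)]
[[0.5537 0.2078]]
t 49.5 p [0.5526 0.1575 0.1561] yaw -4.39 down [-0.0052 -0.0025 -1.    ] F [-0.1 -0.1  0.1] gap 0.0207
 T [ 0.0159  0.2187 -0.0945] A [-0.0029 -0.005   0.001 ]
 T [ 0.0156  0.2188 -0.0345] A [-0.0029 -0.005   0.001 ]
```

View pics/p2.png

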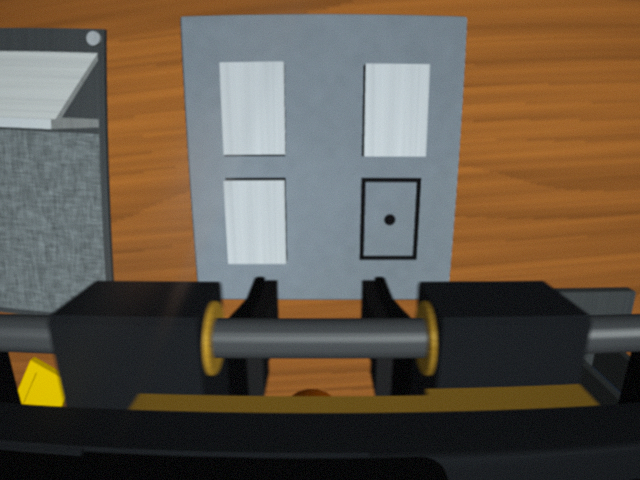

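The wrist view confirms three plates, bare side up, squarely on seats 1–3 at (252,108), (396,110) and (255,221). Seat 4 is empty at (390,219). Next I'll close the fingers and move over the lever.

```bash
python3 -m handwheel '[{"tx":0,"ty":0,"tz":-0.05,"ax":0,"ay":0,"az":0,"claw":0},{"tx":0.002,"ty":0.03,"tz":-0.09,"ax":0,"ay":0,"az":0,"claw":0},{"tx":0.006,"ty":0.08,"tz":-0.0945,"ax":0,"ay":0,"az":0,"claw":0},{"tx":0.01,"ty":0.13,"tz":-0.0945,"ax":0,"ay":0,"az":0,"claw":0},{"tx":0.014,"ty":0.18,"tz":-0.0945,"ax":0,"ay":0,"az":0,"claw":0},{"tx":0.0158,"ty":0.2187,"tz":-0.0945,"ax":-0.003,"ay":-0.005,"az":0,"claw":0},{"tx":0.0158,"ty":0.2187,"tz":-0.06,"ax":-0.003,"ay":-0.005,"az":0,"claw":0},{"tx":0.0158,"ty":0.2187,"tz":-0.06,"ax":-0.003,"ay":-0.005,"az":0,"claw":0},{"tx":0.0158,"ty":0.2187,"tz":-0.06,"ax":-0.003,"ay":-0.005,"az":0,"claw":0}]' 25
python3 - <<'E'
from h import *
tgt((.554,.377,.174,-4.45))
d=cap("side");s=cap("scene");w=cap("wrist")
A=cv2.resize(d["pixels"][270:420,190:390],(400,300),interpolation=cv2.INTER_CUBIC);B=cv2.resize(s["pixels"][110:260,360:560],(400,300),interpolation=cv2.INTER_CUBIC)
cv2.imwrite("pics/pump.png",np.vstack([np.hstack([A,B]),np.hstack([cv2.resize(w["pixels"],(400,300)),A*0])]))
print(proj(d,[.554,.377,.182])[0],proj(s,[.554,.377,.182])[0])
E
```

```text
clock: 50.62
eef_pos: [0.5554, 0.3767, 0.2175]
ee_rot: [0.039, 0.999, 0.0, 0.001]
force: [-0.2, 0.7, 1.0]
finger_gap: 0.002
t 50.62 p [0.5554 0.3767 0.2175] yaw -4.41 down [ 0.003   0.0009 -1.    ] F [-0.2  0.7  1. ] gap 0.0001
 T [0.0015 0.0001 0.0435] A [0.0011 0.0029 0.0006]
[310.661  335.6277] [442.0893 164.9664]
```

View pics/pump.png

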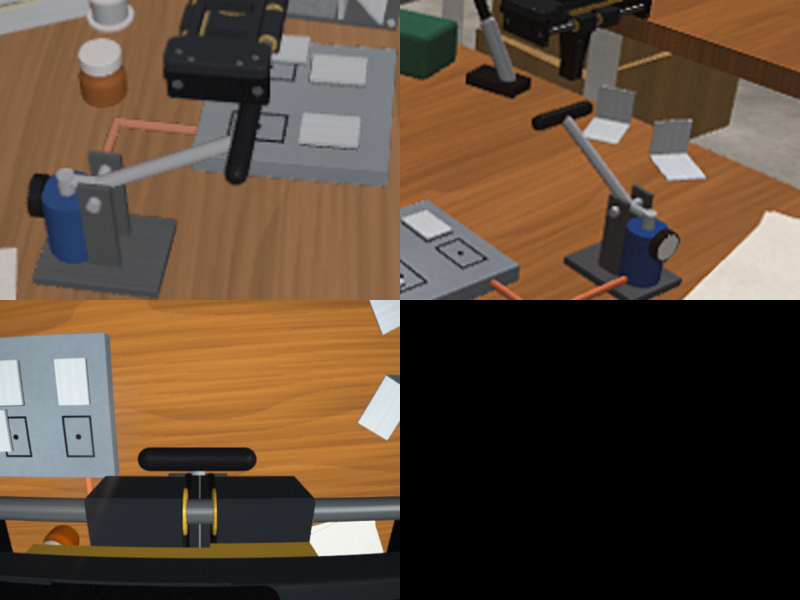

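The closed tips are above the crossbar, which lies at wrist (315,254) in full pixels. I'll check its x position with the wrist camera and take the waypoints from that.

```bash
python3 - <<'E'
from h import *
w=cap("wrist")
print(onz(w,[(315,254),(221,254),(410,254)],.172), onz(w,[(315,238),(315,270)],.172))
g=w["pixels"][:,:,1].astype(int);print(g[228:285:2,260].tolist())
E
```

```text
[[0.5528 0.3757 0.172 ]
 [0.549  0.3262 0.172 ]
 [0.5568 0.4257 0.172 ]] [[0.5441 0.3764 0.172 ]
 [0.5617 0.375  0.172 ]]
[116, 116, 108, 107, 43, 19, 18, 22, 27, 26, 26, 35, 41, 41, 38, 27, 26, 23, 19, 21, 22, 16, 23, 86, 110, 113, 107, 51, 24]
```

```bash
python3 -m handwheel '[{"tx":0.002,"ty":0,"tz":0.025,"ax":0,"ay":0,"az":0,"claw":0},{"tx":0.002,"ty":0,"tz":0.04,"ax":0,"ay":0,"az":0,"claw":0},{"tx":0.007,"ty":0,"tz":0.052,"ax":0,"ay":0,"az":0,"claw":0},{"tx":0.011,"ty":0,"tz":0.0625,"ax":0,"ay":0,"az":0,"claw":0},{"tx":0.014,"ty":0,"tz":0.073,"ax":0,"ay":0,"az":0,"claw":0},{"tx":0.017,"ty":0,"tz":0.084,"ax":0,"ay":0,"az":0,"claw":0},{"tx":0.019,"ty":0,"tz":0.095,"ax":0,"ay":0,"az":0,"claw":0},{"tx":0.02,"ty":0,"tz":0.106,"ax":0,"ay":0,"az":0,"claw":0},{"tx":0.02,"ty":0,"tz":0.118,"ax":0,"ay":0,"az":0,"claw":0},{"tx":0.02,"ty":0,"tz":0.129,"ax":0,"ay":0,"az":0,"claw":0},{"tx":0.0185,"ty":0,"tz":0.137,"ax":0,"ay":0,"az":0,"claw":0},{"tx":0.0175,"ty":0,"tz":0.1435,"ax":0,"ay":0,"az":0,"claw":0},{"tx":0.0175,"ty":0,"tz":0.1435,"ax":0,"ay":0,"az":0,"claw":0},{"tx":0.0175,"ty":0,"tz":0.1435,"ax":0,"ay":0,"az":0,"claw":0}]' 25
python3 - <<'E'
from h import *
tgt()
w=cap("wrist");d=cap("side");cv2.imwrite("pics/down1.png",np.hstack([d["pixels"][270:420,190:390],w["pixels"][180:330,220:420]]))
g=w["pixels"][:,:,1].astype(int);print(g[200:310:3,255].tolist());print(g[200:310:3,380].tolist())
E
```

```text
clock: 52.58
eef_pos: [0.5371, 0.3784, 0.0742]
ee_rot: [0.039, 0.999, 0.001, 0.001]
force: [-5.6, 0.8, 6.3]
finger_gap: 0.006
t 52.58 p [0.5371 0.3784 0.0742] yaw -4.42 down [ 0.0012  0.001  -1.    ] F [-5.6  0.8  6.3] gap 0.0005
[111, 128, 125, 126, 131, 131, 127, 122, 113, 115, 125, 118, 110, 111, 110, 106, 113, 110, 102, 105, 112, 115, 117, 70, 13, 14, 21, 25, 27, 20, 28, 27, 23, 27, 24, 25, 27]
[133, 133, 128, 124, 120, 118, 115, 126, 125, 120, 119, 110, 118, 112, 107, 107, 104, 111, 112, 109, 117, 123, 122, 83, 15, 16, 24, 21, 25, 18, 29, 24, 20, 22, 24, 20, 26]
```

```bash
python3 -m handwheel '[{"tx":0.001,"ty":0,"tz":0.002,"ax":0,"ay":0,"az":0,"claw":0},{"tx":0.001,"ty":0,"tz":0.004,"ax":0,"ay":0,"az":0,"claw":0},{"tx":0.001,"ty":0,"tz":0.004,"ax":0,"ay":0,"az":0,"claw":0},{"tx":0.001,"ty":0,"tz":0.004,"ax":0,"ay":0,"az":0,"claw":0}]' 25
```

```text
clock: 53.18
eef_pos: [0.5373, 0.3785, 0.072]
ee_rot: [0.038, 0.999, 0.001, 0.002]
force: [-4.8, -1.2, 10.2]
finger_gap: 0.004
```

```bash
python3 -m handwheel '[{"tx":0,"ty":0,"tz":0.002,"ax":0,"ay":0,"az":0,"claw":0},{"tx":0,"ty":0,"tz":0.004,"ax":0,"ay":0,"az":0,"claw":0},{"tx":0,"ty":0,"tz":0.004,"ax":0,"ay":0,"az":0,"claw":0},{"tx":0,"ty":0,"tz":0.004,"ax":0,"ay":0,"az":0,"claw":0}]' 25
```

```text
clock: 53.68
eef_pos: [0.5375, 0.3786, 0.071]
ee_rot: [0.038, 0.999, 0.001, 0.003]
force: [-8.2, -4.7, 22.0]
finger_gap: 0.006
```

At the stop: force rises to 22 N while z stays at 0.071. I'll bring it back up and check that the lever returns.

```bash
python3 -m handwheel '[{"tx":-0.001,"ty":0,"tz":-0.008,"ax":0,"ay":0,"az":0,"claw":0},{"tx":0.001,"ty":0,"tz":-0.025,"ax":0,"ay":0,"az":0,"claw":0},{"tx":0.001,"ty":0,"tz":-0.05,"ax":0,"ay":0,"az":0,"claw":0},{"tx":-0.003,"ty":0,"tz":-0.075,"ax":0,"ay":0,"az":0,"claw":0},{"tx":-0.009,"ty":0,"tz":-0.095,"ax":0,"ay":0,"az":0,"claw":0},{"tx":-0.0165,"ty":0,"tz":-0.115,"ax":0,"ay":0,"az":0,"claw":0},{"tx":-0.0165,"ty":0,"tz":-0.135,"ax":0,"ay":0,"az":0,"claw":0},{"tx":-0.0185,"ty":0,"tz":-0.1515,"ax":0,"ay":0,"az":0,"claw":0},{"tx":-0.0185,"ty":0,"tz":-0.1515,"ax":0,"ay":0,"az":0,"claw":0},{"tx":-0.0185,"ty":0,"tz":-0.1515,"ax":0,"ay":0,"az":0,"claw":0},{"tx":-0.0185,"ty":0,"tz":-0.1515,"ax":0,"ay":0,"az":0,"claw":0}]' 25
python3 - <<'E'
from h import *
tgt()
w=cap("wrist")
g=w["pixels"][:,:,1].astype(int);r=[i for i in range(215,280) if g[i,260]<70];print(r[0],r[-1],onz(w,[(315,(r[0]+r[-1])/2)],.172))
E
```

```text
clock: 55.05
eef_pos: [0.5548, 0.3764, 0.2154]
ee_rot: [0.039, 0.999, -0.0, 0.0]
force: [0.3, -0.4, -0.4]
finger_gap: 0.006
t 55.05 p [0.5548 0.3764 0.2154] yaw -4.45 down [ 0.0003 -0.0004 -1.    ] F [ 0.3 -0.4 -0.4] gap 0.0005
239 277 [[0.5529 0.3752 0.172 ]]
```

The lever is back at its rest position. Stroke 2.

```bash
python3 -m handwheel '[{"tx":0.002,"ty":0,"tz":0.025,"ax":0,"ay":0,"az":0,"claw":0},{"tx":0.002,"ty":0,"tz":0.04,"ax":0,"ay":0,"az":0,"claw":0},{"tx":0.007,"ty":0,"tz":0.052,"ax":0,"ay":0,"az":0,"claw":0},{"tx":0.011,"ty":0,"tz":0.0625,"ax":0,"ay":0,"az":0,"claw":0},{"tx":0.014,"ty":0,"tz":0.073,"ax":0,"ay":0,"az":0,"claw":0},{"tx":0.017,"ty":0,"tz":0.084,"ax":0,"ay":0,"az":0,"claw":0},{"tx":0.019,"ty":0,"tz":0.095,"ax":0,"ay":0,"az":0,"claw":0},{"tx":0.02,"ty":0,"tz":0.106,"ax":0,"ay":0,"az":0,"claw":0},{"tx":0.02,"ty":0,"tz":0.118,"ax":0,"ay":0,"az":0,"claw":0},{"tx":0.02,"ty":0,"tz":0.129,"ax":0,"ay":0,"az":0,"claw":0},{"tx":0.0195,"ty":0,"tz":0.137,"ax":0,"ay":0,"az":0,"claw":0},{"tx":0.0185,"ty":0,"tz":0.1435,"ax":0,"ay":0,"az":0,"claw":0},{"tx":0.0185,"ty":0,"tz":0.148,"ax":0,"ay":0,"az":0,"claw":0},{"tx":0.0185,"ty":0,"tz":0.151,"ax":0,"ay":0,"az":0,"claw":0},{"tx":0.0185,"ty":0,"tz":0.151,"ax":0,"ay":0,"az":0,"claw":0},{"tx":0.0185,"ty":0,"tz":0.151,"ax":0,"ay":0,"az":0,"claw":0}]' 25
python3 -m handwheel '[{"tx":-0.001,"ty":0,"tz":-0.008,"ax":0,"ay":0,"az":0,"claw":0},{"tx":0.001,"ty":0,"tz":-0.025,"ax":0,"ay":0,"az":0,"claw":0},{"tx":0.001,"ty":0,"tz":-0.05,"ax":0,"ay":0,"az":0,"claw":0},{"tx":-0.003,"ty":0,"tz":-0.075,"ax":0,"ay":0,"az":0,"claw":0},{"tx":-0.009,"ty":0,"tz":-0.095,"ax":0,"ay":0,"az":0,"claw":0},{"tx":-0.0165,"ty":0,"tz":-0.115,"ax":0,"ay":0,"az":0,"claw":0},{"tx":-0.0165,"ty":0,"tz":-0.135,"ax":0,"ay":0,"az":0,"claw":0},{"tx":-0.0185,"ty":0,"tz":-0.151,"ax":0,"ay":0,"az":0,"claw":0},{"tx":-0.0185,"ty":0,"tz":-0.151,"ax":0,"ay":0,"az":0,"claw":0},{"tx":-0.0185,"ty":0,"tz":-0.151,"ax":0,"ay":0,"az":0,"claw":0},{"tx":-0.0185,"ty":0,"tz":-0.151,"ax":0,"ay":0,"az":0,"claw":0}]' 25
python3 - <<'E'
from h import *
w=cap("wrist")
g=w["pixels"][:,:,1].astype(int);r=[i for i in range(215,280) if g[i,260]<70];print(r[0],r[-1],onz(w,[(315,(r[0]+r[-1])/2)],.172))
E
```

```text
clock: 57.1
eef_pos: [0.5365, 0.3787, 0.0709]
ee_rot: [0.038, 0.999, 0.001, 0.002]
force: [-11.2, -3.0, 22.7]
finger_gap: 0.006
clock: 58.48
eef_pos: [0.5548, 0.3764, 0.2154]
ee_rot: [0.039, 0.999, -0.0, 0.0]
force: [0.1, 0.2, 0.6]
finger_gap: 0.007
239 277 [[0.5529 0.3752 0.172 ]]
```

Stroke 2 is complete: at the stop with 22.7 N, then fully back up. Stroke 3 next, after which I'll retreat upwards.

```bash
python3 -m handwheel '[{"tx":0.002,"ty":0,"tz":0.025,"ax":0,"ay":0,"az":0,"claw":0},{"tx":0.002,"ty":0,"tz":0.04,"ax":0,"ay":0,"az":0,"claw":0},{"tx":0.007,"ty":0,"tz":0.052,"ax":0,"ay":0,"az":0,"claw":0},{"tx":0.011,"ty":0,"tz":0.0625,"ax":0,"ay":0,"az":0,"claw":0},{"tx":0.014,"ty":0,"tz":0.073,"ax":0,"ay":0,"az":0,"claw":0},{"tx":0.017,"ty":0,"tz":0.084,"ax":0,"ay":0,"az":0,"claw":0},{"tx":0.019,"ty":0,"tz":0.095,"ax":0,"ay":0,"az":0,"claw":0},{"tx":0.02,"ty":0,"tz":0.106,"ax":0,"ay":0,"az":0,"claw":0},{"tx":0.02,"ty":0,"tz":0.118,"ax":0,"ay":0,"az":0,"claw":0},{"tx":0.02,"ty":0,"tz":0.129,"ax":0,"ay":0,"az":0,"claw":0},{"tx":0.0195,"ty":0,"tz":0.137,"ax":0,"ay":0,"az":0,"claw":0},{"tx":0.0185,"ty":0,"tz":0.1435,"ax":0,"ay":0,"az":0,"claw":0},{"tx":0.0185,"ty":0,"tz":0.148,"ax":0,"ay":0,"az":0,"claw":0},{"tx":0.0185,"ty":0,"tz":0.151,"ax":0,"ay":0,"az":0,"claw":0},{"tx":0.0185,"ty":0,"tz":0.151,"ax":0,"ay":0,"az":0,"claw":0},{"tx":0.0185,"ty":0,"tz":0.151,"ax":0,"ay":0,"az":0,"claw":0}]' 25
python3 -m handwheel '[{"tx":-0.001,"ty":0,"tz":-0.008,"ax":0,"ay":0,"az":0,"claw":0},{"tx":0.001,"ty":0,"tz":-0.025,"ax":0,"ay":0,"az":0,"claw":0},{"tx":0.001,"ty":0,"tz":-0.05,"ax":0,"ay":0,"az":0,"claw":0},{"tx":-0.003,"ty":0,"tz":-0.075,"ax":0,"ay":0,"az":0,"claw":0},{"tx":-0.009,"ty":0,"tz":-0.095,"ax":0,"ay":0,"az":0,"claw":0},{"tx":-0.0165,"ty":0,"tz":-0.115,"ax":0,"ay":0,"az":0,"claw":0},{"tx":-0.0165,"ty":0,"tz":-0.135,"ax":0,"ay":0,"az":0,"claw":0},{"tx":-0.0185,"ty":0,"tz":-0.151,"ax":0,"ay":0,"az":0,"claw":0},{"tx":-0.0185,"ty":0,"tz":-0.151,"ax":0,"ay":0,"az":0,"claw":0},{"tx":-0.0185,"ty":0,"tz":-0.2,"ax":0,"ay":0,"az":0,"claw":0},{"tx":-0.0185,"ty":0,"tz":-0.23,"ax":0,"ay":0,"az":0,"claw":0},{"tx":-0.0185,"ty":0,"tz":-0.23,"ax":0,"ay":0,"az":0,"claw":0},{"tx":-0.0185,"ty":0,"tz":-0.23,"ax":0,"ay":0,"az":0,"claw":0}]' 25
python3 - <<'E'
from h import *
import pickle
s=cap("scene");d=cap("side");s0=pickle.load(open("scene0.pkl","rb"))
print(proj(s,[.5535,.376,.172])[0])
for S in([.4714,.1186,.031],[.4789,.2136,.031],[.5463,.1128,.031]):
    for n,c in(("s",s),("d",d)):
        try: print(S[:2],n,[fit(c,proj(c,S)[0],.031,bright(c,t)) for t in(185,)])
        except Exception as e: print(n,e)
for n,b in(("spool",(362,288,398,328)),("jar",(405,258,436,298)),("sdriver",(198,350,310,395)),("lever",(420,155,475,215))):
    x0,y0,x1,y1=b;print(n,np.abs(s["pixels"][y0:y1,x0:x1].astype(int)-s0["pixels"][y0:y1,x0:x1]).mean())
cv2.imwrite("pics/final.png",s["pixels"])
E
```

```text
clock: 60.52
eef_pos: [0.5365, 0.3787, 0.0709]
ee_rot: [0.038, 0.999, 0.001, 0.002]
force: [-11.8, -2.9, 23.1]
finger_gap: 0.008
clock: 62.15
eef_pos: [0.5544, 0.3764, 0.2937]
ee_rot: [0.039, 0.999, -0.0, -0.0]
force: [0.1, -0.4, -0.8]
finger_gap: 0.006
[441.2424 168.519 ]
[0.4714, 0.1186] s [(array([0.4655, 0.1227]), (55.8, 38.8), -3.6)]
[0.4714, 0.1186] d [(array([0.7376, 0.1034]), (43.0, 41.5), 2.7)]
[0.4789, 0.2136] s [(array([0.4741, 0.2182]), (55.7, 37.6), -4.4)]
[0.4789, 0.2136] d [(array([0.7376, 0.1034]), (43.0, 41.5), 2.7)]
[0.5463, 0.1128] s [(array([0.5296, 0.0886]), (57.0, 39.0), -4.1)]
[0.5463, 0.1128] d [(array([0.7376, 0.1034]), (43.0, 41.5), 2.7)]
spool 1.119212962962963
jar 1.153763440860215
sdriver 1.1729497354497354
lever 1.1836363636363636
```

View pics/final.png

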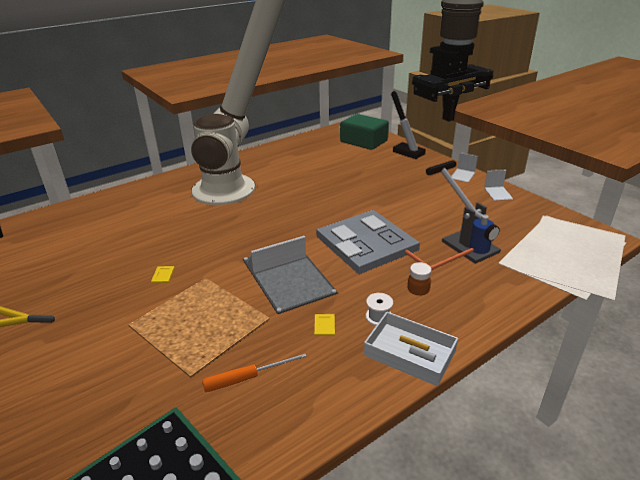

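The last check caught it: strokes done, bystanders and lever unchanged, but the cover on seat 3 (scene (348,248)) has been knocked about 3 cm. In the earlier pump picture that port was already bare, so it moved before the pumping. I'll reseat it and then pump again.

```bash
python3 -c "
from h import *
tgt((.5339,.0852,.13,-4.2))"
```

```text
t 62.25 p [0.5545 0.3762 0.2934] yaw -4.46 down [-0.001  -0.0014 -1.    ] F [ 0.  -1.1 -1.1] gap 0.0003
 T [-0.0023 -0.2915  0.1638] A [-0.0014 -0.0009 -0.0045]
```

```bash
python3 -m handwheel '[{"tx":0,"ty":-0.045,"tz":0,"ax":0,"ay":0,"az":0,"claw":0.065},{"tx":0,"ty":-0.095,"tz":0.01,"ax":0,"ay":0,"az":0,"claw":0.065},{"tx":0,"ty":-0.145,"tz":0.03,"ax":0,"ay":0,"az":0,"claw":0.065},{"tx":0,"ty":-0.19,"tz":0.06,"ax":0,"ay":0,"az":0,"claw":0.065},{"tx":0,"ty":-0.235,"tz":0.1,"ax":0,"ay":0,"az":0,"claw":0.065},{"tx":-0.001,"ty":-0.27,"tz":0.14,"ax":0,"ay":0,"az":0,"claw":0.065},{"tx":-0.0023,"ty":-0.2915,"tz":0.164,"ax":-0.0014,"ay":-0.001,"az":-0.0045,"claw":0.065},{"tx":-0.0023,"ty":-0.2915,"tz":0.164,"ax":-0.0014,"ay":-0.001,"az":-0.0045,"claw":0.065},{"tx":-0.0023,"ty":-0.2915,"tz":0.164,"ax":-0.0014,"ay":-0.001,"az":-0.0045,"claw":0.065},{"tx":-0.0023,"ty":-0.2915,"tz":0.164,"ax":-0.0014,"ay":-0.001,"az":-0.0045,"claw":0.065}]' 25
python3 - <<'E'
from h import *
w=cap("wrist");cv2.imwrite("pics/reseat.png",w["pixels"]);px=proj(w,[.5339,.0852,.031])[0];print(px)
for t in(170,180,190):
    q=fit(w,px,.031,bright(w,t));print(q)
print(fit(w,proj(w,[.4698,.1195,.031])[0],.031,bright(w,180)))
print(ports(w,proj(w,[[.5463,.1128,.025]])))
tgt((*q[0],.0187,q[2]))
E
```

```text
clock: 63.5
eef_pos: [0.5359, 0.087, 0.1323]
ee_rot: [0.036, 0.999, 0.002, 0.003]
force: [-0.3, 0.1, 0.1]
finger_gap: 0.744
[314.2321 229.6862]
(array([0.5345, 0.0855]), (59.8, 41.7), -4.5)
(array([0.5343, 0.0853]), (59.1, 41.2), -4.4)
(array([0.5343, 0.0853]), (59.0, 40.7), -4.2)
(array([0.47  , 0.1196]), (58.9, 41.2), -4.0)
(array([[0.5464, 0.1131]]), array([[357.2135, 242.6517]]))
t 63.55 p [0.5357 0.087  0.1322] yaw -4.12 down [ 0.005   0.0032 -1.    ] F [-0.7 -0.5 -0.5] gap 0.0648
 T [ 0.0019 -0.0022  0.1135] A [0.0035 0.0048 0.0013]
```

```bash
python3 -m handwheel '[{"tx":0.001,"ty":-0.0012,"tz":0.05,"ax":0.002,"ay":0.003,"az":0,"claw":0.065},{"tx":0.001,"ty":-0.0012,"tz":0.085,"ax":0.002,"ay":0.003,"az":0,"claw":0.065},{"tx":0.001,"ty":-0.0012,"tz":0.1,"ax":0.002,"ay":0.003,"az":0,"claw":0.065},{"tx":0.001,"ty":-0.0012,"tz":0.106,"ax":0.002,"ay":0.003,"az":0,"claw":0.065},{"tx":0.001,"ty":-0.0012,"tz":0.11,"ax":0.002,"ay":0.003,"az":0,"claw":0.065},{"tx":0.001,"ty":-0.0012,"tz":0.11,"ax":0.002,"ay":0.003,"az":0,"claw":0.065},{"tx":0.001,"ty":-0.0012,"tz":0.11,"ax":0.002,"ay":0.003,"az":0,"claw":0.065}]' 25
python3 -c "
from h import *
tgt((.5343,.0853,.0185,-4.3))"
```

```text
clock: 64.42
eef_pos: [0.5348, 0.0853, 0.0221]
ee_rot: [0.037, 0.999, 0.001, 0.001]
force: [-0.3, 0.3, -0.3]
finger_gap: 0.748
t 64.42 p [0.5348 0.0853 0.0221] yaw -4.19 down [ 0.0015  0.0013 -1.    ] F [-0.3  0.3 -0.3] gap 0.0651
 T [ 0.0005 -0.      0.0036] A [0.0014 0.0014 0.002 ]
```

```bash
python3 -m handwheel '[{"tx":0.0005,"ty":0,"tz":0.002,"ax":0.0014,"ay":0.0014,"az":0.002,"claw":0.06},{"tx":0.0005,"ty":0,"tz":0.0034,"ax":0.0014,"ay":0.0014,"az":0.002,"claw":0.06},{"tx":0.0005,"ty":0,"tz":0.0034,"ax":0.0014,"ay":0.0014,"az":0.002,"claw":0.06},{"tx":0.0005,"ty":0,"tz":0.0034,"ax":0.0014,"ay":0.0014,"az":0.002,"claw":0.035},{"tx":0.0005,"ty":0,"tz":0.0034,"ax":0.0014,"ay":0.0014,"az":0.002,"claw":0.035},{"tx":0.0005,"ty":0,"tz":0.0034,"ax":0.0014,"ay":0.0014,"az":0.002,"claw":0.035},{"tx":0.0005,"ty":0,"tz":0.0034,"ax":0.0014,"ay":0.0014,"az":0.002,"claw":0.035},{"tx":0.0005,"ty":0,"tz":0.0034,"ax":0.0014,"ay":0.0014,"az":0.002,"claw":0.035}]' 25
python3 -c "
from h import *
tgt((.5453,.1128,.03,-4.45),(.5453,.1128,.0187,-4.45))"
```

```text
clock: 65.42
eef_pos: [0.5338, 0.0851, 0.0179]
ee_rot: [0.038, 0.999, -0.0, -0.001]
force: [0.4, 1.1, -0.2]
finger_gap: 0.472
t 65.42 p [0.5338 0.0851 0.0179] yaw -4.3 down [-0.0016 -0.0007 -1.    ] F [ 0.4  1.1 -0.2] gap 0.0411
 T [-0.0094  0.0285 -0.0122] A [-0.0008 -0.0015  0.0026]
 T [-0.0094  0.0285 -0.0009] A [-0.0008 -0.0015  0.0026]
```

```bash
python3 -m handwheel '[{"tx":0,"ty":0,"tz":-0.005,"ax":0,"ay":0,"az":0,"claw":0.035},{"tx":0,"ty":0,"tz":-0.012,"ax":0,"ay":0,"az":0,"claw":0.035},{"tx":-0.004,"ty":0.01,"tz":-0.014,"ax":0,"ay":0,"az":0.0026,"claw":0.035},{"tx":-0.008,"ty":0.02,"tz":-0.014,"ax":0,"ay":0,"az":0.0026,"claw":0.035},{"tx":-0.0099,"ty":0.0286,"tz":-0.012,"ax":0,"ay":0,"az":0.0026,"claw":0.035},{"tx":-0.0099,"ty":0.0286,"tz":-0.006,"ax":0,"ay":-0.001,"az":0.0026,"claw":0.035},{"tx":-0.0099,"ty":0.0286,"tz":-0.003,"ax":0,"ay":-0.001,"az":0.0026,"claw":0.035},{"tx":-0.0099,"ty":0.0286,"tz":-0.002,"ax":0,"ay":-0.001,"az":0.0026,"claw":0.035},{"tx":-0.0099,"ty":0.0286,"tz":-0.001,"ax":0,"ay":-0.001,"az":0.0026,"claw":0.035},{"tx":-0.0099,"ty":0.0286,"tz":-0.001,"ax":0,"ay":-0.001,"az":0.0026,"claw":0.035}]' 25
```

```text
clock: 66.68
eef_pos: [0.5458, 0.1127, 0.0188]
ee_rot: [0.039, 0.999, -0.0, -0.0]
force: [-0.6, -0.5, -0.6]
finger_gap: 0.482
```

Right on target. I'll release, rise and check the bed.

```bash
python3 -m handwheel '[{"tx":0,"ty":0,"tz":0.0005,"ax":0,"ay":0,"az":0,"claw":0.035},{"tx":0,"ty":0,"tz":0.0005,"ax":0,"ay":0,"az":0,"claw":0.065},{"tx":0,"ty":0,"tz":0.0005,"ax":0,"ay":0,"az":0,"claw":0.065},{"tx":0,"ty":0,"tz":0.0005,"ax":0,"ay":0,"az":0,"claw":0.065},{"tx":0,"ty":0,"tz":0.0005,"ax":0,"ay":0,"az":0,"claw":0.065},{"tx":0,"ty":0,"tz":-0.03,"ax":0,"ay":0,"az":0,"claw":0.065},{"tx":0,"ty":0,"tz":-0.08,"ax":0,"ay":0,"az":0,"claw":0.065},{"tx":-0.01,"ty":0.04,"tz":-0.14,"ax":0,"ay":0,"az":0,"claw":0.03},{"tx":-0.01,"ty":0.04,"tz":-0.14,"ax":0,"ay":0,"az":0,"claw":0},{"tx":-0.01,"ty":0.04,"tz":-0.14,"ax":0,"ay":0,"az":0,"claw":0},{"tx":-0.01,"ty":0.04,"tz":-0.14,"ax":0,"ay":0,"az":0,"claw":0}]' 25
python3 - <<'E'
from h import *
w=cap("wrist")
for S in([.4714,.1186,.031],[.4789,.2136,.031],[.5463,.1128,.031]):
    print(S[:2],fit(w,proj(w,S)[0],.031,bright(w,180)))
tgt((.554,.377,.25,-4.45),(.5548,.3764,.2154,-4.45))
E
```

```text
clock: 68.05
eef_pos: [0.5576, 0.1512, 0.1569]
ee_rot: [0.039, 0.999, -0.001, -0.002]
force: [0.3, -0.3, 0.2]
finger_gap: 0.379
[0.4714, 0.1186] (array([0.47  , 0.1194]), (59.9, 42.0), -4.7)
[0.4789, 0.2136] (array([0.4787, 0.2145]), (59.7, 41.8), -4.0)
[0.5463, 0.1128] (array([0.5467, 0.1135]), (60.3, 42.3), -4.4)
t 68.1 p [0.5577 0.1511 0.1568] yaw -4.5 down [-0.0043 -0.0026 -1.    ] F [-0.2 -0.8 -0.5] gap 0.029
 T [ 0.0218  0.2247 -0.0937] A [-0.0029 -0.0041 -0.0008]
 T [ 0.0208  0.2242 -0.0591] A [-0.0029 -0.0041 -0.0008]
```

All three covers are within 1.6 mm of their seats. I'll go back to the lever for three more full strokes.

```bash
python3 -m handwheel '[{"tx":0,"ty":0,"tz":-0.05,"ax":0,"ay":0,"az":0,"claw":0},{"tx":0.002,"ty":0.03,"tz":-0.09,"ax":0,"ay":0,"az":0,"claw":0},{"tx":0.007,"ty":0.08,"tz":-0.0945,"ax":0,"ay":0,"az":0,"claw":0},{"tx":0.012,"ty":0.13,"tz":-0.0945,"ax":0,"ay":0,"az":0,"claw":0},{"tx":0.017,"ty":0.18,"tz":-0.0945,"ax":0,"ay":0,"az":0,"claw":0},{"tx":0.0208,"ty":0.2242,"tz":-0.0945,"ax":-0.003,"ay":-0.004,"az":-0.0008,"claw":0},{"tx":0.0208,"ty":0.2242,"tz":-0.06,"ax":-0.003,"ay":-0.004,"az":-0.0008,"claw":0},{"tx":0.0208,"ty":0.2242,"tz":-0.06,"ax":-0.003,"ay":-0.004,"az":-0.0008,"claw":0},{"tx":0.0208,"ty":0.2242,"tz":-0.06,"ax":-0.003,"ay":-0.004,"az":-0.0008,"claw":0},{"tx":0.0208,"ty":0.2242,"tz":-0.06,"ax":-0.003,"ay":-0.004,"az":-0.0008,"claw":0},{"tx":0.0208,"ty":0.2242,"tz":-0.06,"ax":-0.003,"ay":-0.004,"az":-0.0008,"claw":0}]' 25
python3 - <<'E'
from h import *
tgt((.5548,.3764,.2154,-4.45))
s=cap("scene")
for S in([.4655,.1227,.031],[.4741,.2182,.031],[.5424,.1165,.031]): print(fit(s,proj(s,S)[0],.031,bright(s,185)))
E
```

```text
clock: 69.47
eef_pos: [0.5562, 0.3771, 0.2199]
ee_rot: [0.039, 0.999, 0.002, 0.002]
force: [-0.0, 0.0, -0.5]
finger_gap: 0.003
t 69.47 p [0.5562 0.3771 0.2199] yaw -4.45 down [ 0.0051  0.0034 -1.    ] F [-0.   0.  -0.5] gap 0.0003
 T [ 0.0014 -0.0008  0.0045] A [0.0038 0.0048 0.    ]
(array([0.4653, 0.123 ]), (56.3, 38.9), -4.3)
(array([0.4741, 0.2182]), (55.7, 37.6), -4.4)
(array([0.5413, 0.1177]), (57.8, 39.6), -4.3)
```

```bash
python3 -m handwheel '[{"tx":0.001,"ty":0,"tz":0.003,"ax":0.002,"ay":0.003,"az":0,"claw":0},{"tx":0.001,"ty":0,"tz":0.003,"ax":0.002,"ay":0.003,"az":0,"claw":0}]' 25
python3 -m handwheel '[{"tx":0.002,"ty":0,"tz":0.025,"ax":0,"ay":0,"az":0,"claw":0},{"tx":0.002,"ty":0,"tz":0.04,"ax":0,"ay":0,"az":0,"claw":0},{"tx":0.007,"ty":0,"tz":0.052,"ax":0,"ay":0,"az":0,"claw":0},{"tx":0.011,"ty":0,"tz":0.0625,"ax":0,"ay":0,"az":0,"claw":0},{"tx":0.014,"ty":0,"tz":0.073,"ax":0,"ay":0,"az":0,"claw":0},{"tx":0.017,"ty":0,"tz":0.084,"ax":0,"ay":0,"az":0,"claw":0},{"tx":0.019,"ty":0,"tz":0.095,"ax":0,"ay":0,"az":0,"claw":0},{"tx":0.02,"ty":0,"tz":0.106,"ax":0,"ay":0,"az":0,"claw":0},{"tx":0.02,"ty":0,"tz":0.118,"ax":0,"ay":0,"az":0,"claw":0},{"tx":0.02,"ty":0,"tz":0.129,"ax":0,"ay":0,"az":0,"claw":0},{"tx":0.0195,"ty":0,"tz":0.137,"ax":0,"ay":0,"az":0,"claw":0},{"tx":0.0185,"ty":0,"tz":0.1435,"ax":0,"ay":0,"az":0,"claw":0},{"tx":0.0185,"ty":0,"tz":0.148,"ax":0,"ay":0,"az":0,"claw":0},{"tx":0.0185,"ty":0,"tz":0.151,"ax":0,"ay":0,"az":0,"claw":0},{"tx":0.0185,"ty":0,"tz":0.151,"ax":0,"ay":0,"az":0,"claw":0},{"tx":0.0185,"ty":0,"tz":0.151,"ax":0,"ay":0,"az":0,"claw":0}]' 25
```

```text
clock: 69.78
eef_pos: [0.5545, 0.3772, 0.2153]
ee_rot: [0.039, 0.999, -0.0, -0.0]
force: [0.2, 0.5, 0.4]
finger_gap: 0.002
clock: 71.78
eef_pos: [0.5356, 0.3792, 0.0707]
ee_rot: [0.037, 0.999, 0.0, 0.001]
force: [-12.9, -3.1, 25.5]
finger_gap: 0.004
```

At the stop with 25 N. Back up, then the second stroke.

```bash
cat > bar.py <<'E'
from h import *
w=cap("wrist")
g=w["pixels"][:,:,1].astype(int);r=[i for i in range(215,280) if g[i,260]<70];print(r[0],r[-1],onz(w,[(315,(r[0]+r[-1])/2)],.172))
E
python3 -m handwheel '[{"tx":-0.001,"ty":0,"tz":-0.008,"ax":0,"ay":0,"az":0,"claw":0},{"tx":0.001,"ty":0,"tz":-0.025,"ax":0,"ay":0,"az":0,"claw":0},{"tx":0.001,"ty":0,"tz":-0.05,"ax":0,"ay":0,"az":0,"claw":0},{"tx":-0.003,"ty":0,"tz":-0.075,"ax":0,"ay":0,"az":0,"claw":0},{"tx":-0.009,"ty":0,"tz":-0.095,"ax":0,"ay":0,"az":0,"claw":0},{"tx":-0.0165,"ty":0,"tz":-0.115,"ax":0,"ay":0,"az":0,"claw":0},{"tx":-0.0165,"ty":0,"tz":-0.135,"ax":0,"ay":0,"az":0,"claw":0},{"tx":-0.0185,"ty":0,"tz":-0.151,"ax":0,"ay":0,"az":0,"claw":0},{"tx":-0.0185,"ty":0,"tz":-0.151,"ax":0,"ay":0,"az":0,"claw":0},{"tx":-0.0185,"ty":0,"tz":-0.151,"ax":0,"ay":0,"az":0,"claw":0},{"tx":-0.0185,"ty":0,"tz":-0.151,"ax":0,"ay":0,"az":0,"claw":0}]' 25
python3 bar.py
python3 -m handwheel '[{"tx":0.002,"ty":0,"tz":0.025,"ax":0,"ay":0,"az":0,"claw":0},{"tx":0.002,"ty":0,"tz":0.04,"ax":0,"ay":0,"az":0,"claw":0},{"tx":0.007,"ty":0,"tz":0.052,"ax":0,"ay":0,"az":0,"claw":0},{"tx":0.011,"ty":0,"tz":0.0625,"ax":0,"ay":0,"az":0,"claw":0},{"tx":0.014,"ty":0,"tz":0.073,"ax":0,"ay":0,"az":0,"claw":0},{"tx":0.017,"ty":0,"tz":0.084,"ax":0,"ay":0,"az":0,"claw":0},{"tx":0.019,"ty":0,"tz":0.095,"ax":0,"ay":0,"az":0,"claw":0},{"tx":0.02,"ty":0,"tz":0.106,"ax":0,"ay":0,"az":0,"claw":0},{"tx":0.02,"ty":0,"tz":0.118,"ax":0,"ay":0,"az":0,"claw":0},{"tx":0.02,"ty":0,"tz":0.129,"ax":0,"ay":0,"az":0,"claw":0},{"tx":0.0195,"ty":0,"tz":0.137,"ax":0,"ay":0,"az":0,"claw":0},{"tx":0.0185,"ty":0,"tz":0.1435,"ax":0,"ay":0,"az":0,"claw":0},{"tx":0.0185,"ty":0,"tz":0.148,"ax":0,"ay":0,"az":0,"claw":0},{"tx":0.0185,"ty":0,"tz":0.151,"ax":0,"ay":0,"az":0,"claw":0},{"tx":0.0185,"ty":0,"tz":0.151,"ax":0,"ay":0,"az":0,"claw":0},{"tx":0.0185,"ty":0,"tz":0.151,"ax":0,"ay":0,"az":0,"claw":0}]' 25
python3 -m handwheel '[{"tx":-0.001,"ty":0,"tz":-0.008,"ax":0,"ay":0,"az":0,"claw":0},{"tx":0.001,"ty":0,"tz":-0.025,"ax":0,"ay":0,"az":0,"claw":0},{"tx":0.001,"ty":0,"tz":-0.05,"ax":0,"ay":0,"az":0,"claw":0},{"tx":-0.003,"ty":0,"tz":-0.075,"ax":0,"ay":0,"az":0,"claw":0},{"tx":-0.009,"ty":0,"tz":-0.095,"ax":0,"ay":0,"az":0,"claw":0},{"tx":-0.0165,"ty":0,"tz":-0.115,"ax":0,"ay":0,"az":0,"claw":0},{"tx":-0.0165,"ty":0,"tz":-0.135,"ax":0,"ay":0,"az":0,"claw":0},{"tx":-0.0185,"ty":0,"tz":-0.151,"ax":0,"ay":0,"az":0,"claw":0},{"tx":-0.0185,"ty":0,"tz":-0.151,"ax":0,"ay":0,"az":0,"claw":0},{"tx":-0.0185,"ty":0,"tz":-0.151,"ax":0,"ay":0,"az":0,"claw":0},{"tx":-0.0185,"ty":0,"tz":-0.151,"ax":0,"ay":0,"az":0,"claw":0}]' 25
python3 bar.py
```

```text
clock: 73.15
eef_pos: [0.5543, 0.3771, 0.2144]
ee_rot: [0.038, 0.999, -0.001, -0.001]
force: [-0.2, 0.5, 0.4]
finger_gap: 0.005
241 279 [[0.5531 0.3758 0.172 ]]
clock: 75.2
eef_pos: [0.5356, 0.3792, 0.0707]
ee_rot: [0.037, 0.999, 0.0, 0.001]
force: [-12.9, -4.6, 25.6]
finger_gap: 0.008
clock: 76.58
eef_pos: [0.5543, 0.3771, 0.2144]
ee_rot: [0.038, 0.999, -0.001, -0.001]
force: [0.2, -0.2, 0.2]
finger_gap: 0.002
241 279 [[0.5531 0.3758 0.172 ]]
```

```bash
python3 -m handwheel '[{"tx":0.002,"ty":0,"tz":0.025,"ax":0,"ay":0,"az":0,"claw":0},{"tx":0.002,"ty":0,"tz":0.04,"ax":0,"ay":0,"az":0,"claw":0},{"tx":0.007,"ty":0,"tz":0.052,"ax":0,"ay":0,"az":0,"claw":0},{"tx":0.011,"ty":0,"tz":0.0625,"ax":0,"ay":0,"az":0,"claw":0},{"tx":0.014,"ty":0,"tz":0.073,"ax":0,"ay":0,"az":0,"claw":0},{"tx":0.017,"ty":0,"tz":0.084,"ax":0,"ay":0,"az":0,"claw":0},{"tx":0.019,"ty":0,"tz":0.095,"ax":0,"ay":0,"az":0,"claw":0},{"tx":0.02,"ty":0,"tz":0.106,"ax":0,"ay":0,"az":0,"claw":0},{"tx":0.02,"ty":0,"tz":0.118,"ax":0,"ay":0,"az":0,"claw":0},{"tx":0.02,"ty":0,"tz":0.129,"ax":0,"ay":0,"az":0,"claw":0},{"tx":0.0195,"ty":0,"tz":0.137,"ax":0,"ay":0,"az":0,"claw":0},{"tx":0.0185,"ty":0,"tz":0.1435,"ax":0,"ay":0,"az":0,"claw":0},{"tx":0.0185,"ty":0,"tz":0.148,"ax":0,"ay":0,"az":0,"claw":0},{"tx":0.0185,"ty":0,"tz":0.151,"ax":0,"ay":0,"az":0,"claw":0},{"tx":0.0185,"ty":0,"tz":0.151,"ax":0,"ay":0,"az":0,"claw":0},{"tx":0.0185,"ty":0,"tz":0.151,"ax":0,"ay":0,"az":0,"claw":0}]' 25
python3 -m handwheel '[{"tx":-0.001,"ty":0,"tz":-0.008,"ax":0,"ay":0,"az":0,"claw":0},{"tx":0.001,"ty":0,"tz":-0.025,"ax":0,"ay":0,"az":0,"claw":0},{"tx":0.001,"ty":0,"tz":-0.05,"ax":0,"ay":0,"az":0,"claw":0},{"tx":-0.003,"ty":0,"tz":-0.075,"ax":0,"ay":0,"az":0,"claw":0},{"tx":-0.009,"ty":0,"tz":-0.095,"ax":0,"ay":0,"az":0,"claw":0},{"tx":-0.0165,"ty":0,"tz":-0.115,"ax":0,"ay":0,"az":0,"claw":0},{"tx":-0.0165,"ty":0,"tz":-0.135,"ax":0,"ay":0,"az":0,"claw":0},{"tx":-0.0185,"ty":0,"tz":-0.151,"ax":0,"ay":0,"az":0,"claw":0},{"tx":-0.0185,"ty":0,"tz":-0.151,"ax":0,"ay":0,"az":0,"claw":0},{"tx":-0.0185,"ty":0,"tz":-0.151,"ax":0,"ay":0,"az":0,"claw":0},{"tx":-0.0185,"ty":0,"tz":-0.2,"ax":0,"ay":0,"az":0,"claw":0},{"tx":-0.0185,"ty":0,"tz":-0.23,"ax":0,"ay":0,"az":0,"claw":0},{"tx":-0.0185,"ty":0,"tz":-0.23,"ax":0,"ay":0,"az":0,"claw":0},{"tx":-0.0185,"ty":0,"tz":-0.23,"ax":0,"ay":0,"az":0,"claw":0}]' 25
python3 - <<'E'
from h import *
import pickle
s=cap("scene");s0=pickle.load(open("scene0.pkl","rb"))
for S in([.4655,.1227,.031],[.4741,.2182,.031],[.5424,.1165,.031]): print(fit(s,proj(s,S)[0],.031,bright(s,185)))
for n,b in(("spool",(362,288,398,328)),("jar",(405,258,436,298)),("sdriver",(198,350,310,395)),("lever",(420,155,475,215))):
    x0,y0,x1,y1=b;print(n,np.abs(s["pixels"][y0:y1,x0:x1].astype(int)-s0["pixels"][y0:y1,x0:x1]).mean())
save(s,"final2.png",(220,130,520,340),2.6)
E
```

```text
clock: 78.62
eef_pos: [0.5356, 0.3792, 0.0707]
ee_rot: [0.037, 0.999, 0.0, 0.001]
force: [-13.3, -3.2, 26.2]
finger_gap: 0.006
clock: 80.38
eef_pos: [0.554, 0.3771, 0.2927]
ee_rot: [0.039, 0.999, -0.001, -0.001]
force: [-0.6, 0.1, -1.0]
finger_gap: 0.008
(array([0.4653, 0.123 ]), (56.3, 38.8), -4.3)
(array([0.4741, 0.2182]), (55.7, 37.6), -4.4)
(array([0.5413, 0.1177]), (57.8, 39.6), -4.3)
spool 1.1136574074074075
jar 1.164516129032258
sdriver 1.1878968253968254
lever 1.157878787878788
```

```bash
python3 -c "
from workcell import env
print(env.sign_off())"
```

```text
the job is handed in; nothing more can be done
None
```

The job is done and handed in at about 80 s of the 210 s allowed. All three covers present were turned on the ramp and now lie gasket down on seats 1, 2 and 3. The lever was then pumped through three full strokes.

- **Covers:** at the last wrist check they were 1.6, 0.9 and 0.8 mm from their seat centres and within about 0.5° of square. The scene camera read the same positions before and after the final strokes.
- **Pumping:** I pumped six strokes in all. After the first three I found the seat 3 cover had been knocked about 3 cm, before any pumping, so I reseated it and pumped three more. Each of those three reached the stop, at about 25 N. The cameras showed the lever back at rest after each one.
- **Bystanders:** the spool, jar and screwdriver look the same as at the start in the scene picture.
- **Disagreements:** the fingertips sat about 8 mm above the reported tool point instead of 19 mm ahead of it. The first two grasps therefore closed on top of a plate until I corrected for it. The scene and wrist cameras differed by about 4–5 mm, so I used the wrist frame for grasping and placing.
- **Not checked:** I could not view the last picture because the 16-picture limit was reached, so the final check is by numbers only.

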